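# Charge the ball mill from the tilting pan

### The job

First turn the mill's selector back to off at its end stop; then raise the drying pan by its handle, to a tilt of about 15 degrees, so that all the steel balls run together at the hinge end, and scoop every ball with the scoop (never touch a ball with the fingers) and tip them into the mill's bowl. With the mill still off and every ball in, put the lid on the bowl, and only then set the selector to the third click from off. In the end the empty pan is lowered level again, the scoop is put down flat on the worktop, and the beaker, mortar and jar are where they were.

Things in the scene. Friction and masses are not known exactly. Their poses are not given: they have to be found in the camera images.
- pan (a joint): Tilt of the drying pan about the hinge at its narrow end, rad: 0 = level (lower stop), grows as the handle end is raised, upper stop 0.45. Friction hinge: the pan stays where it is left; moving it takes about 4 to 10 N at the handle.
- pan_handle (a point): Middle of the pan's handle: a round black bar 12 mm thick, 70 mm long, along the pan's y axis, 36 mm outside the wide end wall. Site axes are the pan's and tilt with it: x along the pan from the handle end to the hinge end, y to the left of that, z up out of the pan. Pan level: bar axis 34 mm above the worktop.
- pan_end (a point): On the top of the pan's floor at the inner face of the narrow end wall, on the centre line; axes as pan_handle. 18 mm above the worktop when level. Steel pan, walls 22 mm high above the floor: towards -x from here a straight pocket 58 mm wide for 50 mm, then widening evenly to 120 mm over 45 mm, then 120 mm wide to the wide end wall at x = -200 mm. Handle bar at x = -236, z = +16 mm.
- pan_base: Fixed base plate under the pan (170 x 90 mm). Origin under its centre on the worktop; x points to the hinge end, z up. The hinge axis lies along y at x = +100 mm, z = 14 mm, 4 mm below the point pan_end, which therefore hardly moves as the pan tilts.
- mill: The fixed white box of a small ball mill, 205 x 150 mm, its deck 55 mm above the worktop. Origin on the worktop under the centre; x points from the selector end to the bowl end, z up.
- selector (a joint): Angle of the mill's rotary selector, rad: 0 = off, at its end stop; grows when turned CLOCKWISE seen from above. A spring detent clicks every 30 deg (0.524 rad): off, then clicks 1 to 5, upper stop at click 5 (2.618). Within about 10 deg of a click the detent pulls it in. Turning it over a click takes about 0.1 N m.
- selector_grip (a point): On the selector's vertical axis, 78 mm above the worktop. The knob is a black bar 38 mm long (point x, turns with the knob), 12 mm thick (point y), 26 mm tall, top 90 mm above the worktop, on a disc 42 mm across with its top 65 mm above the worktop. A white line at the bar's -x end is the pointer; six ticks mark the clicks, the broad one is off.
- bowl_floor (a point): Centre of the inner floor of the mill's open steel grinding bowl (fixed on the deck), 65 mm above the worktop, 106 mm from the selector's axis. Inner diameter 81 mm, outer 90 mm, inner depth 38 mm.
- bowl_rim (a point): Centre of the bowl's mouth at rim height, 103 mm above the worktop.
- lid: Loose steel lid of the bowl: disc 96 mm across, 6 mm thick, over a centring spigot 73 mm across that stands 5 mm below the disc. Black knob in the middle on top, 22 mm across, 24 mm tall, from 11 to 35 mm above the origin. Origin: centre of the spigot's underside; z up. On the bowl the disc rests on the rim, the origin 5 mm below the rim.
- scoop: Loose steel scoop, flat-bottomed, open in front, 100 g. Bowl 60 mm long (x), 52 mm wide (y), sheet 1.8 mm, sides 12 mm high in front and 18 mm behind, back wall 20 mm. Origin: centre of the flat underside; x points to the open front edge (x = +30 mm), z up. A black square handle, 12 x 12 mm, rises backwards at 45 deg from the back wall, its axis from (-34, 0, 16) to (-91, 0, 73) mm.
- scoop_grip (a point): Point on the axis of the scoop's handle, at (-71, 0, 53) mm in the scoop's frame, axes as the scoop's. The handle is gripped across its width (along y).
- scoop_lip (a point): Middle of the front edge of the scoop, on its underside.
- ball_1: Polished steel grinding ball, 15 mm in diameter, 14 g, rolls freely. Origin at its centre. One of up to six; absent ones read None.
- ball_2: Polished steel grinding ball, 15 mm in diameter, 14 g, rolls freely. Origin at its centre. One of up to six; absent ones read None.
- ball_3: Polished steel grinding ball, 15 mm in diameter, 14 g, rolls freely. Origin at its centre. One of up to six; absent ones read None.
- ball_4: Polished steel grinding ball, 15 mm in diameter, 14 g, rolls freely. Origin at its centre. One of up to six; absent ones read None.
- ball_5: Polished steel grinding ball, 15 mm in diameter, 14 g, rolls freely. Origin at its centre. One of up to six; absent ones read None.
- ball_6: Polished steel grinding ball, 15 mm in diameter, 14 g, rolls freely. Origin at its centre. One of up to six; absent ones read None.
- beaker: Empty 100 ml glass beaker, 52 mm across, 66 mm tall; leave it alone. Origin at the centre of its underside.
- mortar: Brown stone mortar, 56 mm across, 22 mm tall; leave it alone. Origin at the centre of its underside.
- powder_jar: White screw-cap jar, 49 mm across, 70 mm tall; leave it alone. Origin at the centre of its underside.
Things that resemble listed ones, but are neither listed nor needed, are in the scene too. What is shaped like the lid but red is not meant.

How it is judged (in metres and radians):
On the way, in this order (a step that is already met when the one before it is completed fails the run):
1. the selector is at off (within 7 deg of its end stop) (value of joint selector below 0.12 rad), for 0.3 s.
2. the pan is tilted by at least 7 deg and all the balls lie in the pan within 58 mm of the end wall at the hinge (value of joint pan above 0.12 rad and x of ball_1 in the frame of pan_end between -0.058 and 0 m and z of ball_1 in the frame of pan_end between 0 and 0.035 m and x of ball_2 in the frame of pan_end between -0.058 and 0 m and z of ball_2 in the frame of pan_end between 0 and 0.035 m and x of ball_3 in the frame of pan_end between -0.058 and 0 m and z of ball_3 in the frame of pan_end between 0 and 0.035 m and x of ball_4 in the frame of pan_end between -0.058 and 0 m and z of ball_4 in the frame of pan_end between 0 and 0.035 m and x of ball_5 in the frame of pan_end between -0.058 and 0 m and z of ball_5 in the frame of pan_end between 0 and 0.035 m and x of ball_6 in the frame of pan_end between -0.058 and 0 m and z of ball_6 in the frame of pan_end between 0 and 0.035 m), for 0.2 s.
3. all the balls are in the mill's bowl while the selector is at off (value of joint selector below 0.12 rad and horizontal distance between each of ball_1, ball_2, ball_3, ball_4, ball_5, ball_6 and bowl_floor below 0.041 m and z of ball_1 in the frame of bowl_floor between 0.003 and 0.038 m and z of ball_2 in the frame of bowl_floor between 0.003 and 0.038 m and z of ball_3 in the frame of bowl_floor between 0.003 and 0.038 m and z of ball_4 in the frame of bowl_floor between 0.003 and 0.038 m and z of ball_5 in the frame of bowl_floor between 0.003 and 0.038 m and z of ball_6 in the frame of bowl_floor between 0.003 and 0.038 m), for 0.3 s.
4. the lid sits on the bowl with all the balls inside, while the selector is still at off (all of step 3 and horizontal distance between lid and bowl_rim below 0.006 m and z of lid in the frame of bowl_rim between -0.009 and -0.002 m and angle between lid's own z axis and vertical below 0.06 rad), for 0.3 s.
At the end, for the whole second after the job is handed in: All balls in the bowl; lid on its rim, centred within 6 mm, level within 0.06 rad; selector at click 3 (1.57 rad, within 0.13); pan level (under 0.05 rad); scoop flat on the worktop (within 6 mm, tilt under 0.12 rad), at rest; beaker, mortar, jar within 30 mm of their places (horizontal distance between each of ball_1, ball_2, ball_3, ball_4, ball_5, ball_6 and bowl_floor below 0.041 m and z of ball_1 in the frame of bowl_floor between 0.003 and 0.038 m and z of ball_2 in the frame of bowl_floor between 0.003 and 0.038 m and z of ball_3 in the frame of bowl_floor between 0.003 and 0.038 m and z of ball_4 in the frame of bowl_floor between 0.003 and 0.038 m and z of ball_5 in the frame of bowl_floor between 0.003 and 0.038 m and z of ball_6 in the frame of bowl_floor between 0.003 and 0.038 m and horizontal distance between lid and bowl_rim below 0.006 m and z of lid in the frame of bowl_rim between -0.009 and -0.002 m and angle between lid's own z axis and vertical below 0.06 rad and value of joint selector between 1.44 and 1.7 rad and value of joint pan below 0.05 rad and height (world z) of scoop below 0.006 m and angle between scoop's own z axis and vertical below 0.12 rad and linear speed of each of scoop, lid below 0.02 m/s and distance of each of beaker, mortar, powder_jar from where it was at the start of the episode below 0.03 m); the robot touches nothing.
It fails at once if the fingers press on a ball (more than 0.5 N) (contact force between the fingers and ball_1 above 0.5 N or contact force between the fingers and ball_2 above 0.5 N or contact force between the fingers and ball_3 above 0.5 N or contact force between the fingers and ball_4 above 0.5 N or contact force between the fingers and ball_5 above 0.5 N or contact force between the fingers and ball_6 above 0.5 N).
It fails at once if the beaker, mortar or jar is pushed more than 50 mm (distance of any of beaker, mortar, powder_jar from where it was at the start of the episode above 0.05 m).
Of ball_1, ball_2, ball_3, ball_4, ball_5, ball_6 only 3 to 6 are there at a start; the rules pass over those that are not, and their reading is None.
At some moment in a run one of scoop, lid may be knocked a few centimetres aside while the robot is not near it.
It also fails if it takes over 210 s, if anything falls off the work surface, if the arm or the gripper's body presses on something with over 40 N, if the wrist force passes 120 N, or if a joint passes its speed limit or range.

### The arm

A 6-joint arm with a two-finger parallel gripper is mounted at the origin on a cart in front of the work surface, level with it; the furniture and walls round the work are solid. World frame = base frame: x ahead of the robot, y to its left, z up, the work surface at z = 0. Lengths are in m, angles in degrees, forces in N, time in s.
With the tool pointing down it reaches from about 0.425 to 1.125 m from the base axis. Payload 14.9 kg.
Tool frame: the origin (TCP) lies between the finger pads; the fingertips stand 19 mm ahead of it and the grasp point (between the pads) is the TCP; z points along the fingers, y is the line along which they close (so a half turn about z gives the same grasp; the last joint's range is limited). The gripper opens to 91 mm and grips with 3 to 60 N. Pads are 32 mm wide; open, the fingers measure 118 mm over their backs; the gripper's body (76 mm by 178 mm) begins 60 mm behind the grasp point.
Start: joints at [-72.439, 21.709, 99.362, -0, 58.929, -1.908], TCP at [0.233, -0.66, 0.233] pointing down, gripper open.
Joint ranges: [-158.91, 158.91], [-42.39, 125.64], [0.06, 152.35], [-60.88, 240.88], [17.5, 164.5], [-176.32, 176.32]. Speed limits (degrees/s): [108.29, 108.29, 136.94, 180, 180, 180].

### API

Orientations are given as [roll, pitch, yaw] about the fixed x, y, z axes, in that order (R = Rz(yaw) Ry(pitch) Rx(roll)).
In Python, from plant import r, snapshot, calibration gives the robot as it stands.
- The arm moves only by the tool drive_tool, never from a script. Its arguments are lists of equal length, an entry for each row: "translation": the shift along the tool's x, y, z in m, a list of three; "angular": the turn, a rotation vector about the tool's x, y, z in rad, a list of three; "hand": the opening, from -1 (shut) to 1 (fully open), so that 0 is half open. A call has 1 to 12 rows; each row shifts and turns the commanded pose from where the row before left it, along the tool's axes as they then stand; what a row does not reach is not made up. A row lasts 1/10 s, in which the tool goes at most 50 mm and 8.59 degrees, less where a joint would pass 70% of its speed; a pose out of reach is approached as far as the arm can. A call with a gripper value outside its range is refused whole. The fingers move at their own pace and stop on an object; the grip force is fixed at half the most. Time passes only in rows, so rows that do not move let the fingers close. It gives the time, the measured TCP pose, the force, the opening and the grip force at its end, in the units of the state.
- r.get_obs(): the state, without advancing time (a new reading comes with each control period).
- snapshot(name): name is "scene" or "top"; returns the picture (480x640x3 uint8, red, green, blue); there is no depth.
- calibration(name): a dict with "fx", "fy", "cx", "cy" (pixels), "k1" (the pictures are not rectified: a ray, as slopes to the right and down, at radius r is drawn at 1 + k1 r^2 times it, then the intrinsics apply), "extrinsics" (4x4, takes a point from world to camera coordinates). Camera axes: x right, y up, looking along -z (the intrinsics and any distortion apply to the point x, -y, -z); pixel columns grow to the right and rows downward; lengths in m; the calibration is good to about 2 mm. A picture is of the moment at which its call begins. calibration takes no time and is no camera call.
- r.job_done(): hands the job in; it is judged then, once.
The state is a dict: "time_s": time; "joints": joint angles; "joint_vel": joint speeds; "joint_efforts": joint torques, N m; "tcp_pos": TCP position; "eef_rot": TCP orientation; "contact_force": force on the tool from outside, world axes, zero at the start; "torque": the same for the moment, N m; "width": finger opening in m; "finger_force": force on a finger pad.
Only numpy, scipy, OpenCV 4.12 (cv2) and the standard library are available. Lean on these libraries where they do the work, as an engineer would, in place of code of your own. Each camera call takes 0.05 s, during which the arm holds its last target. There are 200 camera calls.

## Working session

There is one attempt and no reset: what is moved stays moved. The work goes in short steps, Python scripts to look and compute and a tool call to move; the robot and the scene stay as the last step left them, time stands still between calls to the robot, and variables do not carry over. Pictures are saved under pics/ and viewed, at most 14 in all, crops included, and the job is handed in when it is done.

Besides the shell and the picture viewer there is one more tool, called after ">>>" by a JSON object that holds its "fn" and its "kwargs", one argument or row to a line. drive_tool: Moves the arm, as the interface text tells. Its arguments: {"type":"object","properties":{"translation":{"type":"array"},"angular":{"type":"array"},"hand":{"type":"array"}},"required":["translation","angular","hand"]}

```bash
ls; mkdir -p pics; python3 - <<'E'
from plant import r,snapshot,calibration
import cv2,numpy as np
for n in("scene","top"):
    im=snapshot(n); cv2.imwrite(f"pics/{n}0.png",im[:,:,::-1]); c=calibration(n); print(n,{k:(np.round(v,4).tolist() if k=="extrinsics" else v) for k,v in c.items()})
print(r.get_obs())
E
```

```text
pics
scene {'fx': 539.4351217635997, 'fy': 539.4351217635997, 'cx': 311.89771978404383, 'cy': 234.34597183504664, 'k1': -0.06357471924607545, 'extrinsics': [[0.9681, 0.2506, -0.0055, -0.5502], [-0.1356, 0.5421, 0.8293, 0.0], [0.2108, -0.8021, 0.5588, -1.7007], [0.0, 0.0, 0.0, 1.0]]}
top {'fx': 561.8713877025194, 'fy': 561.8713877025194, 'cx': 314.66147033648565, 'cy': 238.8256500851997, 'k1': -0.1194248432680182, 'extrinsics': [[-0.0109, -0.9999, -0.0077, 0.0379], [0.9977, -0.0114, 0.0667, -0.5454], [-0.0668, -0.007, 0.9977, -1.2674], [0.0, 0.0, 0.0, 1.0]]}
{'time_s': 0.1, 'joints': array([-7.24389663e+01,  2.17350851e+01,  9.93925970e+01,  4.92899321e-04,
        5.89291402e+01, -1.90775328e+00]), 'joint_vel': array([ 0.06600404, -0.04428294, -0.01528669,  0.0147705 ,  0.04405191,
       -0.13378612]), 'joint_efforts': array([ 1.88108483e-03, -7.65037465e+01, -4.35293090e+01,  6.52718637e-02,
        3.98273498e-02, -1.70954041e-05]), 'tcp_pos': array([ 0.23320056, -0.65965011,  0.23235614]), 'eef_rot': array([-1.79943223e+02, -2.31333394e-03,  1.94685312e+01]), 'contact_force': array([ 0.77558251, -0.17979999,  0.21844767]), 'torque': array([ 0.06041438,  0.0316335 , -0.02251964]), 'finger_force': 0.0, 'width': 0.09127277275214685}
```

View pics/top0.png

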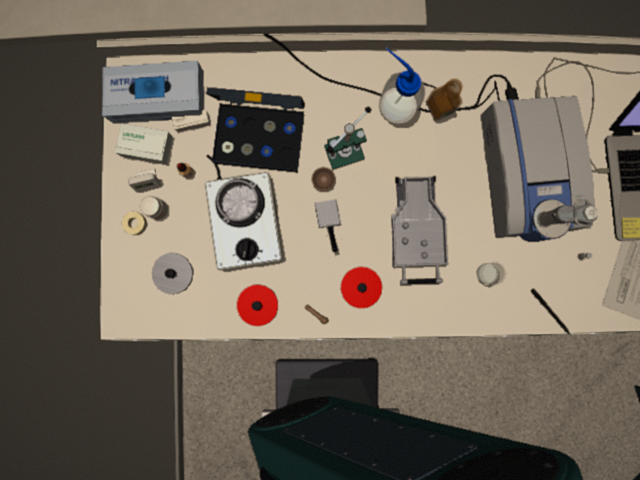

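View pics/scene0.png

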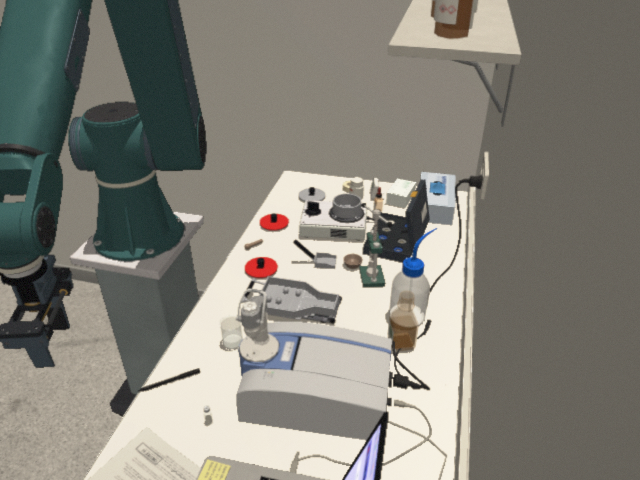

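The top view shows the mill at (245,220) with its knob at (247,250), the scoop at (328,215), the lid at (172,273) and the pan at (420,230) with its handle at (421,282). The red lids and the rest are decoys. I'll zoom in on the working area.

```bash
cat > h.py <<'E'
from plant import r,snapshot,calibration
import cv2,numpy as np
from scipy.spatial.transform import Rotation as R
def ray(n,uv):
    c=calibration(n);E=np.array(c["extrinsics"]);d=np.array([(uv[0]-c["cx"])/c["fx"],(uv[1]-c["cy"])/c["fy"]])
    s=d.copy()
    for _ in range(20): s=d/(1+c["k1"]*(s@s))
    v=E[:3,:3].T@np.array([s[0],-s[1],-1]); o=-E[:3,:3].T@E[:3,3]
    return o,v
def pt(n,uv,z):
    o,v=ray(n,uv); return o+v*(z-o[2])/v[2]
def px(n,p):
    c=calibration(n);E=np.array(c["extrinsics"]);q=E[:3,:3]@np.array(p)+E[:3,3]
    s=np.array([q[0],-q[1]])/-q[2]; s=s*(1+c["k1"]*(s@s)); return s*c["fx"]+[c["cx"],c["cy"]]
def two(ua,ub):
    A,B=[],[]
    for n,u in(("scene",ua),("top",ub)):
        o,v=ray(n,u);v=v/np.linalg.norm(v);P=np.eye(3)-np.outer(v,v);A.append(P);B.append(P@o)
    return np.linalg.lstsq(np.vstack(A),np.hstack(B),rcond=None)[0]
def crop(im,x,y,w,h,k,name):
    cv2.imwrite("pics/"+name,cv2.resize(im[y:y+h,x:x+w,::-1],None,fx=k,fy=k,interpolation=cv2.INTER_CUBIC))
def tool(p,rpy,o=None):
    "target pose in tool axes: shift, rotvec"
    o=o or r.get_obs();Rt=R.from_euler("xyz",o["eef_rot"],degrees=True);Rg=R.from_euler("xyz",rpy,degrees=True)
    print("shift",np.round(Rt.inv().apply(np.array(p)-o["tcp_pos"]),4),"rotvec(tool)",np.round((Rt.inv()*Rg).as_rotvec(),4))
E
python3 - <<'E'
from h import *
im=cv2.imread("pics/top0.png")[:,:,::-1]
a=cv2.resize(im[160:300,200:300],None,fx=4,fy=4,interpolation=cv2.INTER_CUBIC)
b=cv2.resize(im[160:300,380:460],None,fx=4,fy=4,interpolation=cv2.INTER_CUBIC)
cv2.imwrite("pics/c1.png",np.hstack([a,b])[:,:,::-1])
for n in["(lid)",(172,273),"scoop",(328,213),(334,250),"knob",(247,250)]:
    print(n if isinstance(n,str) else pt("top",n,0.03).round(3))
E
```

```text
(lid)
[0.471 0.358 0.03 ]
scoop
[0.604 0.001 0.03 ]
[ 0.519 -0.012  0.03 ]
knob
[0.521 0.186 0.03 ]
```

View pics/c1.png

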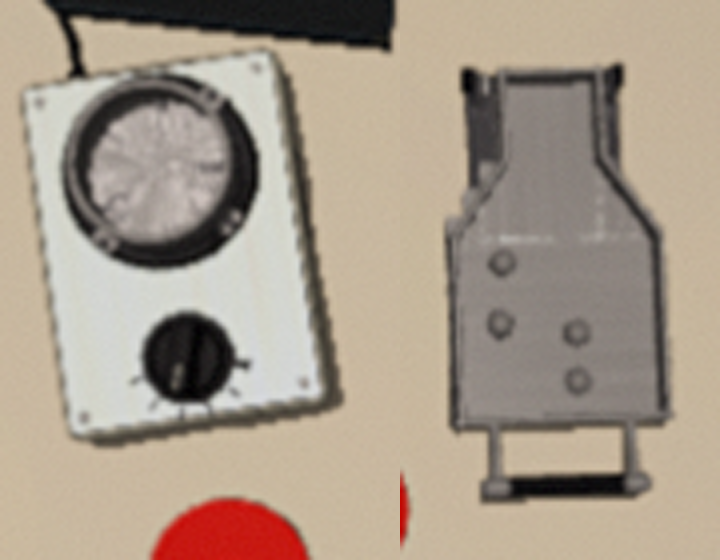

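The crop shows four balls in the pan's wide part. The selector's broad off tick is on the right at crop (245,365), and the pointer points down and slightly left at (178,385), near click 3 or 4. Next I'll measure positions.

```bash
python3 - <<'E'
from h import *
c=lambda x,y,x0=200:(x0+(x+.5)/4-.5,160+(y+.5)/4-.5)
cp=lambda x,y:c(x-400,y,380)
S=[pt("top",c(*q),.055) for q in((40,103),(257,65),(304,382),(84,418))]
print("screws",np.round(S,4).tolist()); m=np.mean(S,0)
d=(S[0]+S[1]-S[2]-S[3]); print("mill c",m.round(4),"yaw",np.degrees(np.arctan2(d[1],d[0])).round(1), "len",np.linalg.norm(d)/2, np.linalg.norm(S[0]-S[1]))
print("bowl rim(dark ring)",pt("top",c(161,171),.103),pt("top",c(160,170),.065))
k=pt("top",c(188,357),.065);print("knob disc c z.065",k)
for q in((245,365),(232,392),(208,412),(182,415),(152,407),(135,380)):
    t=pt("top",c(*q),.055);print(" tick",np.degrees(np.arctan2(*(t-k)[1::-1])).round(1),np.hypot(*(t-k)[:2]).round(3))
print("bar ends z.09",pt("top",c(205,325),.09),pt("top",c(178,388),.09))
print("pan handle",pt("top",cp(494,488),.034),pt("top",cp(640,482),.034),"narrow wall",pt("top",cp(502,78),.018+.022),pt("top",cp(604,78),.04))
print("wide wall corners",pt("top",cp(456,424),.04),pt("top",cp(664,414),.04))
im=cv2.imread("pics/top0.png")
def blobs(mask,x0,y0,w,h,z,tag,mn=15):
    n,l,s,ce=cv2.connectedComponentsWithStats(mask[y0:y0+h,x0:x0+w].astype(np.uint8))
    for i in range(1,n):
        if s[i,4]>=mn:
            ys,xs=np.where(l==i);cc,ww,a=cv2.minAreaRect(np.c_[xs,ys].astype(np.float32));u=ce[i]+[x0,y0]
            print(tag,u.round(1),s[i].tolist(),np.round(ww,1),round(a),pt("top",u,z).round(4))
hsv=cv2.cvtColor(im,cv2.COLOR_BGR2HSV)
dark=hsv[...,2]<60; grey=(hsv[...,1]<40)&(hsv[...,2]>80)&(hsv[...,2]<230)
blobs(grey,140,245,65,55,.011,"lid disc"); blobs(dark,160,260,25,25,.035,"lid knob",4)
blobs(grey,305,192,45,45,.0,"scoop bowl"); blobs(dark,315,220,35,45,.045,"scoop handle")
blobs(dark,395,265,60,25,.034,"pan bar"); print(hsv[213,328],hsv[273,160],hsv[220,290])
E
```

```text
screws [[0.6667, 0.2668, 0.055], [0.6864, 0.1441, 0.055], [0.508, 0.1186, 0.055], [0.4892, 0.2416, 0.055]]
mill c [0.5876 0.1928 0.055 ] yaw 8.1 len 0.17970120053578034 0.12428327183551748
bowl rim(dark ring) [0.62064712 0.19143986 0.103     ] [0.626314   0.19734617 0.065     ]
knob disc c z.065 [0.52211287 0.18193422 0.065     ]
 tick -98.0 0.031
 tick -129.7 0.03
 tick -162.1 0.032
 tick 171.5 0.032
 tick 141.6 0.035
 tick 111.2 0.033
bar ends z.09 [0.53809625 0.16941934 0.09      ] [0.50413355 0.18420668 0.09      ]
pan handle [ 0.44572386 -0.16674183  0.034     ] [ 0.44791668 -0.24980963  0.034     ] narrow wall [ 0.67797294 -0.1755323   0.04      ] [ 0.67753639 -0.23395323  0.04      ]
wide wall corners [ 0.4819537  -0.14509702  0.04      ] [ 0.48602678 -0.26305656  0.04      ]
lid disc [171.8 273.1] [12, 8, 40, 41, 1197] [40. 39.] 90 [0.4705 0.3635 0.011 ]
lid knob [170.1 273.2] [5, 9, 11, 9, 77] [9.2 8.5] 45 [0.4702 0.361  0.035 ]
scoop bowl [327.3 213.2] [10, 8, 26, 28, 559] [25.3 22.2] 81 [0.6064 0.0018 0.    ]
scoop handle [332.3 238.7] [13, 6, 10, 26, 113] [25.7  4.7] 78 [ 0.5438 -0.0079  0.045 ]
pan bar [421.9 281.2] [12, 14, 30, 6, 136] [ 4.7 29. ] 88 [ 0.4461 -0.2094  0.034 ]
[ 12  22 152] [ 13  28 148] [ 18  51 199]
```

```bash
python3 - <<'E'
from h import *
a=cv2.imread("pics/top0.png");b=cv2.imread("pics/scene0.png")
A=cv2.resize(a[232:268,228:268],None,fx=10,fy=10,interpolation=cv2.INTER_CUBIC);B=cv2.resize(b[188:224,294:334],None,fx=10,fy=10,interpolation=cv2.INTER_CUBIC)
f=lambda x:np.clip(255*(x/255.)**.6,0,255).astype(np.uint8)
cv2.imwrite("pics/c2.png",f(np.hstack([A,B])))
E
```

```text
(no output)
```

View pics/c2.png

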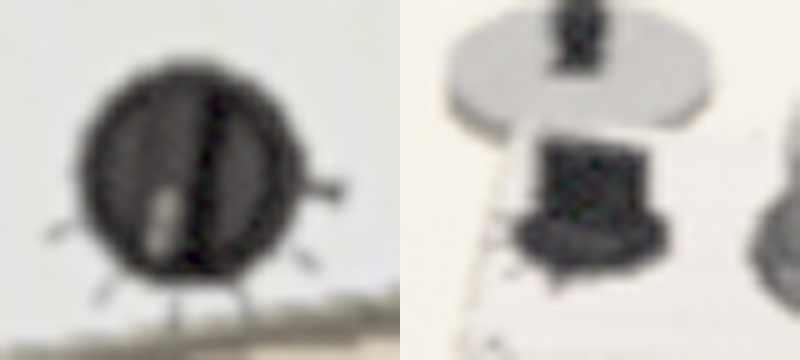

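The pointer line runs from (172,190) to (158,255) in the left crop. That is a bearing of about 168°, so the selector is at click 3 (tick at 172°). The off tick is at −98°, which means a 90° CCW turn. I'll move to the knob.

>>> {"fn": "drive_tool", "kwargs": {
  "translation": [
    [0,0,0],
    [0,0,0],
    [0,0,0],
    [0.05,0,0],
    [0.05,0,0],
    [0.05,0,0],
    [0.05,0,0],
    [0,-0.045,0],
    [0,-0.045,0],
    [0,-0.045,0],
    [0,-0.045,0],
    [0,-0.045,0]
  ],
  "angular": [
    [0,0,0.1133],
    [0,0,0.1133],
    [0,0,0.1133],
    [0,0,0],
    [0,0,0],
    [0,0,0],
    [0,0,0],
    [0,0,0],
    [0,0,0],
    [0,0,0],
    [0,0,0],
    [0,0,0]
  ],
  "hand": [0,0,0,0,0,0,0,0,0,0,0,0]
}}

```text
time_s: 1.3
tcp_pos: [0.4329, -0.4331, 0.2325]
eef_rot: [-180.0, 0.0, -0.0]
contact_force: [1.7, -1.4, -0.0]
width: 0.0458
finger_force: 0.0
```

>>> {"fn": "drive_tool", "kwargs": {
  "translation": [
    [0.008,-0.045,0],
    [0.008,-0.045,0],
    [0.008,-0.045,0],
    [0.008,-0.045,0],
    [0.008,-0.045,0],
    [0.008,-0.045,0],
    [0.008,-0.045,0],
    [0.008,-0.045,0],
    [0.008,-0.045,0],
    [0.008,-0.045,0],
    [0.008,-0.045,0],
    [0,0,0]
  ],
  "angular": [
    [0,0,0],
    [0,0,0],
    [0,0,0],
    [0,0,0],
    [0,0,0],
    [0,0,0],
    [0,0,0],
    [0,0,0],
    [0,0,0],
    [0,0,0],
    [0,0,0],
    [0,0,0]
  ],
  "hand": [0,0,0,0,0,0,0,0,0,0,0,0]
}}

```text
time_s: 2.5
tcp_pos: [0.5218, 0.0639, 0.2329]
eef_rot: [-180.0, -0.0, 0.2]
contact_force: [-0.1, -0.6, 0.7]
width: 0.0456
finger_force: 0.0
```

>>> {"fn": "drive_tool", "kwargs": {
  "translation": [
    [0,-0.04,0],
    [0,-0.04,0],
    [0,-0.039,0],
    [0,0,0],
    [0,0,0.04],
    [0,0,0.04],
    [0,0,0.03],
    [0,0,0.02],
    [0,0,0.015],
    [0,0,0],
    [0,0,0]
  ],
  "angular": [
    [0,0,0],
    [0,0,0],
    [0,0,0],
    [0,0,0.14],
    [0,0,0],
    [0,0,0],
    [0,0,0],
    [0,0,0],
    [0,0,0],
    [0,0,0],
    [0,0,0]
  ],
  "hand": [0,0,0,0,0,0,0,0,0,0,0]
}}

```text
time_s: 3.6
tcp_pos: [0.5217, 0.1789, 0.0884]
eef_rot: [-180.0, -0.0, -8.0]
contact_force: [0.8, 0.5, 0.5]
width: 0.0454
finger_force: 0.0
```

>>> {"fn": "drive_tool", "kwargs": {
  "translation": [
    [0,0,0],
    [0,0,0],
    [0,0,0],
    [0,0,0],
    [0,0,0],
    [0,0,0],
    [0,0,0],
    [0,0,0]
  ],
  "angular": [
    [0,0,0],
    [0,0,0],
    [0,0,0],
    [0,0,0],
    [0,0,0],
    [0,0,0],
    [0,0,0],
    [0,0,0]
  ],
  "hand": [-1,-1,-1,-1,-1,-1,-1,-1]
}}

```text
time_s: 4.4
tcp_pos: [0.5224, 0.1822, 0.0886]
eef_rot: [-179.7, -0.1, -8.1]
contact_force: [-1.3, 38.0, -5.8]
width: 0.0122
finger_force: 29.9
```

```bash
python3 - <<'E'
from h import *
o=r.get_obs();print(o["tcp_pos"],o["contact_force"],o["torque"],o["width"],o["finger_force"])
E
```

```text
[0.52238832 0.18219555 0.08864961] [-1.2868339  37.98835201 -5.83431037] [6.93887571 0.28222984 0.05886489] 0.012150189341549461 29.938309639692307
```

>>> {"fn": "drive_tool", "kwargs": {
  "translation": [
    [0,-0.0035,0],
    [0,0,0],
    [0,0,0],
    [0,0,0],
    [0,0,0],
    [0,0,0],
    [0,0,0],
    [0,0,0],
    [0,0,0],
    [0,0,0],
    [0,0,0],
    [0,0,0]
  ],
  "angular": [
    [0,0,0],
    [0,0,0],
    [0,0,-0.14],
    [0,0,-0.14],
    [0,0,-0.14],
    [0,0,-0.14],
    [0,0,-0.14],
    [0,0,-0.14],
    [0,0,-0.14],
    [0,0,-0.14],
    [0,0,-0.14],
    [0,0,-0.14]
  ],
  "hand": [-1,-1,-1,-1,-1,-1,-1,-1,-1,-1,-1,-1]
}}

```text
time_s: 5.6
tcp_pos: [0.5228, 0.1824, 0.0886]
eef_rot: [179.9, -0.0, 72.5]
contact_force: [3.9, -4.8, 3.4]
width: 0.0114
finger_force: 30.0
```

```bash
python3 - <<'E'
from h import *
o=r.get_obs();print(o["tcp_pos"],o["eef_rot"],o["contact_force"],o["torque"],o["width"],o["finger_force"])
E
```

```text
[0.52278717 0.18235391 0.08862147] [ 1.79897995e+02 -3.39830461e-02  7.25273593e+01] [ 3.85652946 -4.84343974  3.41323237] [-0.76311306 -0.70444425 -0.0490574 ] 0.011441490206282056 29.997096061706543
```

>>> {"fn": "drive_tool", "kwargs": {
  "translation": [
    [0,0,0],
    [0,0,0],
    [0,0,0],
    [0,0,0],
    [0,0,0]
  ],
  "angular": [
    [0,0,-0.09],
    [0,0,-0.09],
    [0,0,-0.02],
    [0,0,0],
    [0,0,0]
  ],
  "hand": [-1,-1,-1,-1,-1]
}}

```text
time_s: 6.1
tcp_pos: [0.5229, 0.1823, 0.0886]
eef_rot: [179.9, -0.0, 83.6]
contact_force: [3.8, -3.9, 2.5]
width: 0.0116
finger_force: 30.0
```

```bash
python3 - <<'E'
from h import *
o=r.get_obs();print(o["tcp_pos"],o["eef_rot"],o["contact_force"],o["torque"],o["width"],o["finger_force"])
E
```

```text
[0.52290599 0.18233316 0.08862173] [ 1.79882213e+02 -2.14520811e-02  8.36364424e+01] [ 3.77502908 -3.9490374   2.48742816] [-0.69351059 -0.78426217 -0.25986049] 0.01162844624601687 29.99580591917038
```

>>> {"fn": "drive_tool", "kwargs": {
  "translation": [
    [0,0,0],
    [0,0,0],
    [0,0,0],
    [0,0,0],
    [0,0,-0.03],
    [0,0,-0.05],
    [0,0,-0.05],
    [0,0,0]
  ],
  "angular": [
    [0,0,0],
    [0,0,0],
    [0,0,0],
    [0,0,0],
    [0,0,0],
    [0,0,0],
    [0,0,0],
    [0,0,0]
  ],
  "hand": [-0.2,-0.2,-0.2,-0.2,-0.2,-0.2,-0.2,-0.2]
}}

```text
time_s: 6.9
tcp_pos: [0.5248, 0.1835, 0.2244]
eef_rot: [179.5, -0.2, 83.7]
contact_force: [0.6, 0.3, 0.2]
width: 0.0363
finger_force: 0.0
```

Selector turned by the full angle to the off stop. Next is the pan handle, with the bar centre at (0.446,−0.209,0.034) and the pan yaw at about 1.5°.

>>> {"fn": "drive_tool", "kwargs": {
  "translation": [
    [0,0,0],
    [-0.045,-0.0102,0],
    [-0.045,-0.0102,0],
    [-0.045,-0.0102,0],
    [-0.045,-0.0102,0],
    [-0.045,-0.0102,0],
    [-0.045,-0.0102,0],
    [-0.045,-0.0102,0],
    [-0.045,-0.0102,0],
    [-0.031,-0.0077,0],
    [0,0,0],
    [0,0,0]
  ],
  "angular": [
    [0,0,-0.136],
    [0,0,0],
    [0,0,0],
    [0,0,0],
    [0,0,0],
    [0,0,0],
    [0,0,0],
    [0,0,0],
    [0,0,0],
    [0,0,0],
    [0,0,0],
    [0,0,0]
  ],
  "hand": [-0.4,-0.4,-0.4,-0.4,-0.4,-0.4,-0.4,-0.4,-0.4,-0.4,-0.4,-0.4]
}}

```text
time_s: 8.1
tcp_pos: [0.4421, -0.2108, 0.2176]
eef_rot: [-180.0, -0.0, 91.3]
contact_force: [-0.7, 1.0, 0.5]
width: 0.0273
finger_force: 0.0
```

```bash
python3 - <<'E'
from h import *
tool((.446,-.2094,.034),(180,0,91.5)); print(r.get_obs()["tcp_pos"])
im=snapshot("top");cv2.imwrite("pics/t1.png",im[:,:,::-1])
E
```

```text
shift [0.0013 0.004  0.1836] rotvec(tool) [-0.0004 -0.0004 -0.0027]
[ 0.44209166 -0.21084646  0.21764418]
```

>>> {"fn": "drive_tool", "kwargs": {
  "translation": [
    [0.001,0.004,0.04],
    [0,0,0.04],
    [0,0,0.04],
    [0,0,0.03],
    [0,0,0.02],
    [0,0,0.012],
    [0,0,0]
  ],
  "angular": [
    [0,0,0],
    [0,0,0],
    [0,0,0],
    [0,0,0],
    [0,0,0],
    [0,0,0],
    [0,0,0]
  ],
  "hand": [-0.4,-0.4,-0.4,-0.4,-0.4,-0.4,-0.4]
}}

```text
time_s: 8.85
tcp_pos: [0.4459, -0.2084, 0.0349]
eef_rot: [-179.9, -0.1, 91.5]
contact_force: [0.3, -1.1, -0.1]
width: 0.0276
finger_force: 0.0
```

>>> {"fn": "drive_tool", "kwargs": {
  "translation": [
    [0,0,0],
    [0,0,0],
    [0,0,0],
    [0,0,0],
    [0,0,0],
    [0,0,0]
  ],
  "angular": [
    [0,0,0],
    [0,0,0],
    [0,0,0],
    [0,0,0],
    [0,0,0],
    [0,0,0]
  ],
  "hand": [-1,-1,-1,-1,-1,-1]
}}

```text
time_s: 9.45
tcp_pos: [0.4479, -0.2098, 0.0372]
eef_rot: [179.8, 0.1, 91.4]
contact_force: [7.4, 5.9, -1.7]
width: 0.0112
finger_force: 30.0
```

>>> {"fn": "drive_tool", "kwargs": {
  "translation": [
    [0,0.0004,-0.0052],
    [0,0.0004,-0.0052],
    [0,0.0004,-0.0052],
    [0,0.0004,-0.0052],
    [0,0.0004,-0.0052],
    [0,0.0004,-0.0052],
    [0,0.0004,-0.0052],
    [0,0.0004,-0.0052],
    [0,0.0004,-0.0052],
    [0,0.0004,-0.0052],
    [0,0.0004,-0.0052],
    [0,0.0004,-0.0052]
  ],
  "angular": [
    [0.022,0,0],
    [0.022,0,0],
    [0.022,0,0],
    [0.022,0,0],
    [0.022,0,0],
    [0.022,0,0],
    [0.022,0,0],
    [0.022,0,0],
    [0.022,0,0],
    [0.022,0,0],
    [0.022,0,0],
    [0.022,0,0]
  ],
  "hand": [-1,-1,-1,-1,-1,-1,-1,-1,-1,-1,-1,-1]
}}

```text
time_s: 10.65
tcp_pos: [0.4621, -0.2096, 0.0983]
eef_rot: [-165.3, 0.1, 91.4]
contact_force: [21.4, 4.7, -16.5]
width: 0.011
finger_force: 30.0
```

>>> {"fn": "drive_tool", "kwargs": {
  "translation": [
    [0,0,0],
    [0,0,0],
    [0,0,0],
    [0,0,0],
    [0,0,0],
    [0,0,0],
    [0,0,0],
    [0,0,0],
    [0,0,0]
  ],
  "angular": [
    [0,0,0],
    [0,0,0],
    [0,0,0],
    [0,0,0],
    [0,0,0],
    [0,0,0],
    [0,0,0],
    [0,0,0],
    [0,0,0]
  ],
  "hand": [-1,-1,-1,-1,-1,-1,-1,-1,-1]
}}

```text
time_s: 11.55
tcp_pos: [0.4623, -0.2096, 0.0988]
eef_rot: [-165.4, 0.1, 91.4]
contact_force: [19.3, 6.8, -3.1]
width: 0.0111
finger_force: 30.0
```

>>> {"fn": "drive_tool", "kwargs": {
  "translation": [
    [0,0,0],
    [0,0,0],
    [0,0,0],
    [0,0,-0.03],
    [0,0,-0.03],
    [0,0,-0.05],
    [0,0,-0.05],
    [0,0,0]
  ],
  "angular": [
    [0,0,0],
    [0,0,0],
    [0,0,0],
    [0,0,0],
    [0,0,0],
    [0,0,0],
    [-0.13,0,0],
    [-0.13,0,0]
  ],
  "hand": [-0.4,-0.4,-0.4,-0.4,-0.4,-0.4,-0.4,-0.4]
}}

```text
time_s: 12.35
tcp_pos: [0.5047, -0.2096, 0.2582]
eef_rot: [179.5, 0.3, 91.5]
contact_force: [0.7, -0.3, -1.0]
width: 0.0277
finger_force: 0.0
```

```bash
python3 - <<'E'
from h import *
o=r.get_obs();print(o["tcp_pos"],o["eef_rot"],o["time_s"])
im=snapshot("top");cv2.imwrite("pics/t2.png",im[:,:,::-1]);im2=snapshot("scene");cv2.imwrite("pics/s2.png",im2[:,:,::-1])
a=cv2.resize(im[165:315,295:455],None,fx=3.5,fy=3.5,interpolation=cv2.INTER_CUBIC);b=cv2.resize(im2[230:340,230:350],None,fx=2,fy=2,interpolation=cv2.INTER_CUBIC)
b=cv2.copyMakeBorder(b,0,a.shape[0]-b.shape[0],0,0,cv2.BORDER_CONSTANT);cv2.imwrite("pics/c3.png",np.hstack([a,b])[:,:,::-1])
E
```

```text
[ 0.50469063 -0.20957676  0.25822125] [179.46175992   0.26975392  91.48632258] 12.35
```

View pics/c3.png

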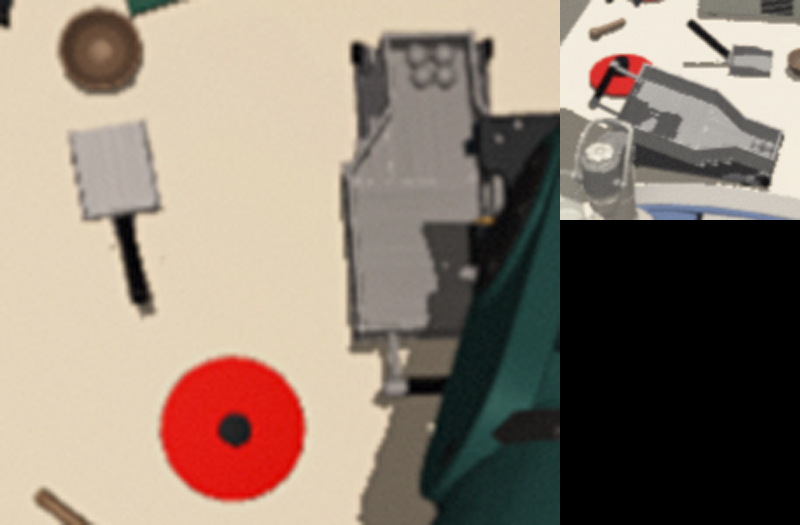

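The pan is raised and the four balls sit in a 2x2 at the hinge end, at crop (416–444, 54–76). The scoop lies free at crop (115,170) with a yaw of about 10°. I'll measure the scoop precisely.

```bash
python3 - <<'E'
from h import *
print("cam",ray("top",(0,0))[0])
c=lambda x,y:(295+(x+.5)/3.5-.5,165+(y+.5)/3.5-.5)
P=lambda q,z:pt("top",c(*q),z)
f=[P((70,130),.012),P((145,122),.012)];b=[P((85,217),.018),P((160,208),.018)]
print("front",np.round(f,4).tolist(),"back",np.round(b,4).tolist(), "w",np.linalg.norm(f[0]-f[1]),np.linalg.norm(b[0]-b[1]))
fm=np.mean(f,0);bm=np.mean(b,0);tip=P((146,308),.075);d=fm-bm
print(fm,bm,"len",np.linalg.norm(d[:2]),"yaw",np.degrees(np.arctan2(d[1],d[0])),"tip",tip)
e=fm-tip;print("yaw tip",np.degrees(np.arctan2(e[1],e[0])),"dist",np.hypot(*e[:2]))
im=cv2.imread("pics/t2.png");g=cv2.cvtColor(im,cv2.COLOR_BGR2HSV)
m=(g[...,2]<60)[220:262,322:342];ys,xs=np.where(m);print("handle blob",xs.mean()+322,ys.mean()+220,len(xs),ys.min()+220,ys.max()+220,pt("top",(xs.mean()+322,ys.mean()+220),.0475))
print("balls",[pt("top",c(*q),.03).round(4).tolist() for q in((416,54),(440,56),(420,74),(444,76))])
print("end wall top inner",P((388,38),.04),P((470,36),.04))
E
```

```text
cam [0.45986024 0.02281396 1.30126444]
front [[0.632, 0.0309, 0.012], [0.6367, -0.0187, 0.012]] back [[0.5737, 0.0217, 0.018], [0.579, -0.0275, 0.018]] w 0.04981898657883563 0.04949319911028855
[0.63435122 0.00610751 0.012     ] [ 0.57633774 -0.00293232  0.018     ] len 0.05871356950709992 yaw 8.856769963170555 tip [ 0.51118648 -0.01568549  0.075     ]
yaw tip 10.034161800881575 dist 0.12507792886060912
handle blob 332.24038461538464 238.42307692307693 104 226 251 [ 0.54426068 -0.00776898  0.0475    ]
balls [[0.6774, -0.1963, 0.03], [0.6759, -0.2121, 0.03], [0.6641, -0.1986, 0.03], [0.6626, -0.2144, 0.03]]
end wall top inner [ 0.68631162 -0.17660641  0.04      ] [ 0.68724048 -0.23034667  0.04      ]
```

>>> {"fn": "drive_tool", "kwargs": {
  "translation": [
    [0.03,0,0],
    [0.03,0,0],
    [0,0,0],
    [0,0,0],
    [0,0,0],
    [0,0,0],
    [0,0,0],
    [0,0,0],
    [0,0,0],
    [0,0,0],
    [0,0,0],
    [0,0,0]
  ],
  "angular": [
    [0,0,0.1428],
    [0,0,0.1428],
    [0,0,0.1428],
    [0,0,0.1428],
    [0,0,0.1428],
    [0,0,0.1428],
    [0,0,0.1428],
    [0,0,0.1428],
    [0,0,0.1428],
    [0,0,0.1428],
    [0,0,0],
    [0,0,0]
  ],
  "hand": [-0.1,-0.1,-0.1,-0.1,-0.1,-0.1,-0.1,-0.1,-0.1,-0.1,-0.1,-0.1]
}}

```text
time_s: 13.65
tcp_pos: [0.5027, -0.1483, 0.2508]
eef_rot: [-179.9, 0.4, 9.9]
contact_force: [0.3, 0.1, -0.8]
width: 0.0412
finger_force: 0.0
```

>>> {"fn": "drive_tool", "kwargs": {
  "translation": [
    [0,-0.045,0],
    [0,-0.045,0],
    [0,-0.045,0],
    [0,0,0],
    [0,0,0],
    [0,0,0],
    [0,0,0]
  ],
  "angular": [
    [0,0,0],
    [0,0,0],
    [0,0,0],
    [0,0.1163,0],
    [0,0.1163,0],
    [0,0.1163,0],
    [0,0,0]
  ],
  "hand": [-0.1,-0.1,-0.1,-0.1,-0.1,-0.1,-0.1]
}}

```text
time_s: 14.35
tcp_pos: [0.4785, -0.0152, 0.2505]
eef_rot: [180.0, -19.7, 9.8]
contact_force: [-0.3, 0.1, 0.1]
width: 0.041
finger_force: 0.0
```

```bash
python3 - <<'E'
from h import *
o=r.get_obs();print(o["tcp_pos"],o["eef_rot"],o["joints"])
tool((.5353,-.0104,.12),(180,-20,9.7));tool((.5353,-.0104,.055),(180,-20,9.7))
E
```

```text
[ 0.47852545 -0.0152179   0.25053887] [179.9973219  -19.72952296   9.79183712] [ -7.64155618  -8.041818   132.74422481   9.71500331  36.80411158
  65.72762106]
shift [0.0094 0.0049 0.142 ] rotvec(tool) [-0.0005  0.0047  0.0015]
shift [-0.0126  0.0049  0.2032] rotvec(tool) [-0.0005  0.0047  0.0015]
```

>>> {"fn": "drive_tool", "kwargs": {
  "translation": [
    [-0.012,0.005,0],
    [0,0,0.04],
    [0,0,0.04],
    [0,0,0.04],
    [0,0,0.04],
    [0,0,0.03],
    [0,0,0.012],
    [0,0,0]
  ],
  "angular": [
    [0,0,0],
    [0,0,0],
    [0,0,0],
    [0,0,0],
    [0,0,0],
    [0,0,0],
    [0,0,0],
    [0,0,0]
  ],
  "hand": [-0.1,-0.1,-0.1,-0.1,-0.1,-0.1,-0.1,-0.1]
}}

```text
time_s: 15.15
tcp_pos: [0.5433, -0.015, 0.0773]
eef_rot: [-178.8, -17.9, 9.7]
contact_force: [1.0, 0.3, 0.1]
width: 0.0408
finger_force: 0.0
```

```bash
python3 - <<'E'
from h import *
o=r.get_obs();print(o["tcp_pos"],o["eef_rot"],o["joints"],o["contact_force"])
tool((.5353,-.0104,.053),(180,-20,9.7))
im=snapshot("top");im2=snapshot("scene");print(px("scene",(.5353,-.0104,.053)),px("top",(.5353,-.0104,.053)))
a=cv2.resize(im[180:280,280:380],None,fx=4,fy=4,interpolation=cv2.INTER_CUBIC);b=cv2.resize(im2[215:295,260:360],None,fx=4,fy=4,interpolation=cv2.INTER_CUBIC)
b=cv2.copyMakeBorder(b,0,a.shape[0]-b.shape[0],0,0,cv2.BORDER_CONSTANT);cv2.imwrite("pics/c4.png",np.hstack([a,b])[:,:,::-1])
E
```

```text
[ 0.54332694 -0.01496086  0.07730612] [-178.81094287  -17.87186027    9.71214   ] [ -6.86998448  18.08399668 128.47228877  20.72579915  17.67560181
  54.31999183] [1.00410492 0.27362662 0.07224186]
shift [-0.0143 -0.0054  0.0211] rotvec(tool) [-0.0208  0.0371 -0.0002]
[299.74186089 246.2805422 ] [333.53292434 242.25990418]
```

View pics/c4.png

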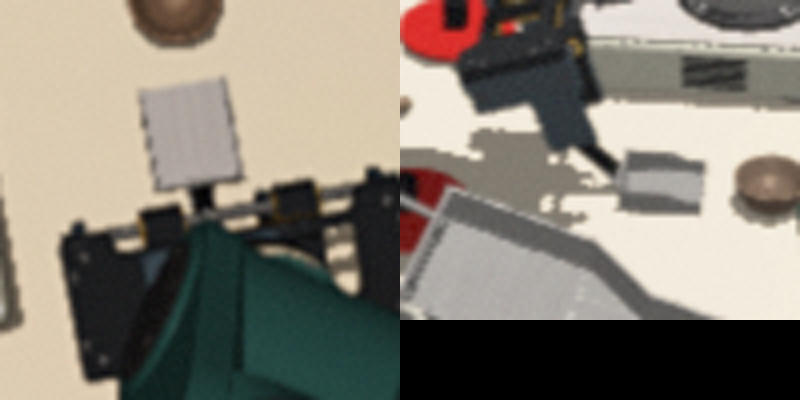

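The fingers are lined up at the handle, at right crop (580,150), but joint 5 has reached its lower limit. I'll back off and grip with the tool vertical.

>>> {"fn": "drive_tool", "kwargs": {
  "translation": [
    [0,0,-0.04],
    [0,0,-0.03],
    [0,0,0],
    [0,0,0],
    [0,0,0],
    [0,0,0]
  ],
  "angular": [
    [0,0,0],
    [0,0,0],
    [0,-0.104,0],
    [0,-0.104,0],
    [-0.0205,-0.104,0],
    [0,0,0]
  ],
  "hand": [-0.1,-0.1,-0.1,-0.1,-0.1,-0.1]
}}

```text
time_s: 15.85
tcp_pos: [0.5232, -0.02, 0.1464]
eef_rot: [179.8, -0.2, 10.0]
contact_force: [-0.7, 0.7, 0.2]
width: 0.041
finger_force: 0.0
```

```bash
python3 - <<'E'
from h import *
o=r.get_obs();print(o["tcp_pos"],o["eef_rot"],o["joints"],o["contact_force"])
tool((.5353,-.0104,.053),(180,0,9.7))
E
```

```text
[ 0.52316952 -0.01995858  0.14642309] [179.81500114  -0.18914692   9.97230662] [ -4.67282954  13.25760665 121.99397843  -0.18707483  44.51879259
  75.48829462] [-0.74311272  0.71535863  0.1995739 ]
shift [ 0.0133 -0.0076  0.0934] rotvec(tool) [ 0.0032 -0.0033  0.0047]
```

>>> {"fn": "drive_tool", "kwargs": {
  "translation": [
    [0.0133,-0.0076,0],
    [0,0,0.04],
    [0,0,0.03],
    [0,0,0.022],
    [0,0,0],
    [0,0,0]
  ],
  "angular": [
    [0,0,0.0047],
    [0,0,0],
    [0,0,0],
    [0,0,0],
    [0,0,0],
    [0,0,0]
  ],
  "hand": [-0.1,-0.1,-0.1,-0.1,-0.1,-0.1]
}}

```text
time_s: 16.45
tcp_pos: [0.5336, -0.0101, 0.0532]
eef_rot: [179.9, -0.2, 9.6]
contact_force: [-0.1, 0.5, -0.3]
width: 0.0409
finger_force: 0.0
```

>>> {"fn": "drive_tool", "kwargs": {
  "translation": [
    [0,0,0],
    [0,0,0],
    [0,0,0],
    [0,0,0],
    [0,0,0],
    [0,0,0],
    [0,0,0],
    [0,0,0]
  ],
  "angular": [
    [0,0,0],
    [0,0,0],
    [0,0,0],
    [0,0,0],
    [0,0,0],
    [0,0,0],
    [0,0,0],
    [0,0,0]
  ],
  "hand": [-1,-1,-1,-1,-1,-1,-1,-1]
}}

```text
time_s: 17.25
tcp_pos: [0.5339, -0.0104, 0.0531]
eef_rot: [179.9, -0.2, 9.7]
contact_force: [-4.5, 0.5, 9.8]
width: 0.0118
finger_force: 30.0
```

>>> {"fn": "drive_tool", "kwargs": {
  "translation": [
    [0,0,-0.02],
    [0,0,-0.03],
    [0,0,-0.03],
    [0,0,-0.03],
    [0,0,-0.03],
    [0,0,0],
    [0,0,0]
  ],
  "angular": [
    [0,0,0],
    [0,0,0],
    [0,0,0],
    [0,0,0],
    [0,0,0],
    [0,0,0],
    [0,0,0]
  ],
  "hand": [-1,-1,-1,-1,-1,-1,-1]
}}

```text
time_s: 17.95
tcp_pos: [0.5333, -0.0102, 0.1928]
eef_rot: [179.9, -0.2, 9.7]
contact_force: [-0.0, 0.4, -2.2]
width: 0.0119
finger_force: 30.0
```

```bash
python3 - <<'E'
from h import *
o=r.get_obs();print(o["tcp_pos"],o["eef_rot"],o["joints"],o["contact_force"])
im=snapshot("top");im2=snapshot("scene");cv2.imwrite("pics/t5.png",im[:,:,::-1]);cv2.imwrite("pics/s5.png",im2[:,:,::-1])
a=cv2.resize(im[160:260,280:380],None,fx=4,fy=4,interpolation=cv2.INTER_CUBIC);b=cv2.resize(im2[175:275,260:360],None,fx=4,fy=4,interpolation=cv2.INTER_CUBIC)
cv2.imwrite("pics/c5.png",np.hstack([a,b])[:,:,::-1])
E
```

```text
[ 0.53326286 -0.01023212  0.19277301] [179.91800954  -0.1817384    9.65406567] [-3.58511806e+00  9.86797385e+00  1.19912172e+02 -4.98362980e-02
  5.00241793e+01  7.67928991e+01] [-0.03398322  0.39954163 -2.18019886]
```

View pics/c5.png

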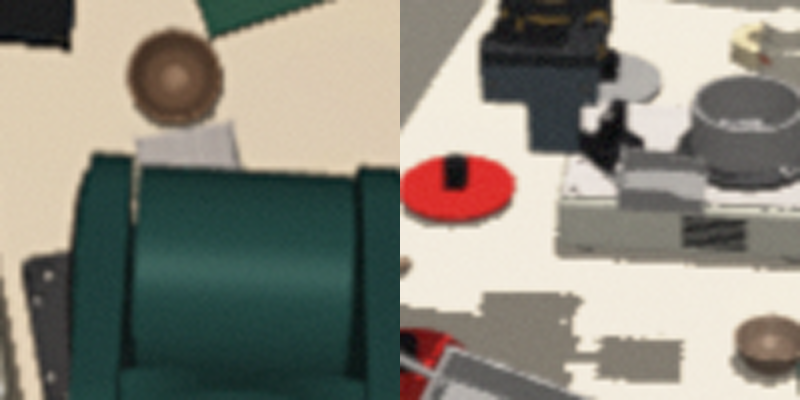

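The scoop is held. In the right crop its bowl at (660,180) stays level, and in the left crop its front edge runs from (135,137) to (235,122). I'll check the lip position and then plan the approach into the pan.

```bash
python3 - <<'E'
from h import *
c=lambda x,y:(280+(x+.5)/4-.5,160+(y+.5)/4-.5)
cs=lambda x,y:(260+(x-400+.5)/4-.5,175+(y+.5)/4-.5)
print("top lip at z.152(front wall tops)",pt("top",c(135,137),.152),pt("top",c(235,122),.152))
print("expected px scene near bottom corner(y-26):",[np.round(px("scene",q),1).tolist() for q in((.6373,-.0188,.14),(.6285,.0324,.14))],cs(705,207),cs(705,165))
# pan geometry
th=np.radians(15);H=np.array([.6838,-.2036,.014]);yaw=np.radians(1.5)
ex=np.array([np.cos(yaw),np.sin(yaw),0]);ez=np.array([0,0,1.])
def P(x,z):  # pan_end-frame point -> world
    a=x*np.cos(th)+(z+.004)*np.sin(th); b=-x*np.sin(th)+(z+.004)*np.cos(th); return H+ex*a+ez*b
# scoop lip at pan (xl, zl), scoop pitch = th + dp ; TCP from lip: (-.101,+.053)
def tcp(xl,zl,pd=15):
    p=np.radians(pd);l=P(xl,zl);x,z=-.102,.053
    return (l+ex*(x*np.cos(p)+z*np.sin(p))+ez*(-x*np.sin(p)+z*np.cos(p))).round(4)
for a in((-.075,.04),(-.075,.006),(-.075,.001),(-.03,.001),(-.002,.001)): print(a,tcp(*a))
E
```

```text
top lip at z.152(front wall tops) [0.62976321 0.03246061 0.152     ] [ 0.63697025 -0.0192125   0.152     ]
expected px scene near bottom corner(y-26): [[334.3, 227.2], [335.2, 217.1]] (335.875, 226.375) (335.875, 215.875)
(-0.075, 0.04) [ 0.538  -0.2074  0.1535]
(-0.075, 0.006) [ 0.5292 -0.2076  0.1207]
(-0.075, 0.001) [ 0.5279 -0.2077  0.1158]
(-0.03, 0.001) [ 0.5713 -0.2065  0.1042]
(-0.002, 0.001) [ 0.5984 -0.2058  0.0969]
```

>>> {"fn": "drive_tool", "kwargs": {
  "translation": [
    [0,0,0],
    [0,0.04,0],
    [0,0.04,0],
    [0,0.04,0],
    [0,0.04,0],
    [0,0.037,0],
    [0,0,0.015],
    [0,0,0.015],
    [0,0,0],
    [0,0,0],
    [0,0,0]
  ],
  "angular": [
    [0,0,0.142],
    [0,0,0],
    [0,0,0],
    [0,0,0],
    [0,0,0],
    [0,0,0],
    [0,0,0],
    [0,-0.131,0],
    [0,-0.131,0],
    [0,0,0],
    [0,0,0]
  ],
  "hand": [-1,-1,-1,-1,-1,-1,-1,-1,-1,-1,-1]
}}

```text
time_s: 19.15
tcp_pos: [0.5383, -0.2065, 0.1612]
eef_rot: [-180.0, 14.8, 1.6]
contact_force: [-0.5, 0.2, -1.7]
width: 0.0117
finger_force: 30.0
```

```bash
python3 - <<'E'
from h import *
o=r.get_obs();print(o["tcp_pos"],o["eef_rot"],o["joints"],o["contact_force"])
tool((.5292,-.2076,.1207),(180,15,1.5))
im=snapshot("top");im2=snapshot("scene");cv2.imwrite("pics/t6.png",im[:,:,::-1]);cv2.imwrite("pics/s6.png",im2[:,:,::-1])
a=cv2.resize(im[160:260,370:470],None,fx=4,fy=4,interpolation=cv2.INTER_CUBIC);b=cv2.resize(im2[235:335,250:350],None,fx=4,fy=4,interpolation=cv2.INTER_CUBIC)
cv2.imwrite("pics/c6.png",np.hstack([a,b])[:,:,::-1])
E
```

```text
[ 0.53833862 -0.20647542  0.16123879] [-179.98559923   14.80535954    1.56981374] [-20.88281825  21.94363311 108.90257895  -6.27191288  63.02558258
  71.07650982] [-0.46284334  0.18380426 -1.67177491]
shift [0.0015 0.0009 0.0415] rotvec(tool) [ 0.0001 -0.0034  0.0012]
```

View pics/c6.png

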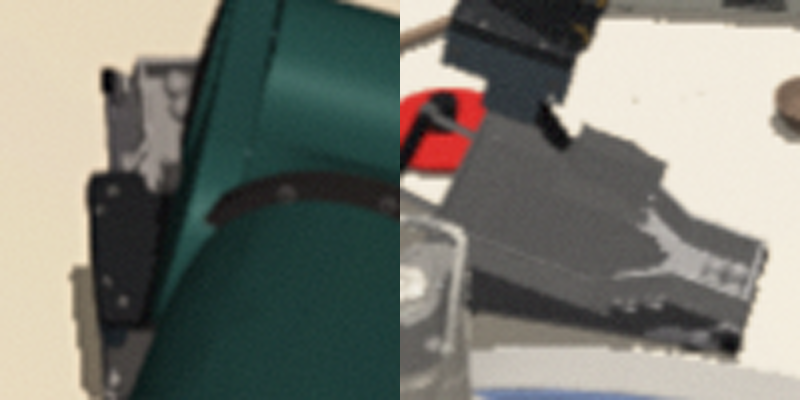

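The scoop hangs above the pan at right crop (610,150), parallel to the tilted floor, with the balls still at the end at (730,275). I'll lower it now.

>>> {"fn": "drive_tool", "kwargs": {
  "translation": [
    [0.0015,0.001,0.012],
    [0,0,0.012],
    [0,0,0.01],
    [0,0,0.006],
    [0,0,0],
    [0,0,0]
  ],
  "angular": [
    [0,0,0],
    [0,0,0],
    [0,0,0],
    [0,0,0],
    [0,0,0],
    [0,0,0]
  ],
  "hand": [-1,-1,-1,-1,-1,-1]
}}

```text
time_s: 19.85
tcp_pos: [0.5299, -0.2085, 0.1238]
eef_rot: [179.9, 14.9, 1.5]
contact_force: [0.1, 0.4, -1.1]
width: 0.0123
finger_force: 30.0
```

>>> {"fn": "drive_tool", "kwargs": {
  "translation": [
    [0,0,0.002],
    [0,0,0.002],
    [0,0,0]
  ],
  "angular": [
    [0,0,0],
    [0,0,0],
    [0,0,0]
  ],
  "hand": [-1,-1,-1]
}}

```text
time_s: 20.15
tcp_pos: [0.5287, -0.2085, 0.1198]
eef_rot: [180.0, 14.9, 1.5]
contact_force: [-0.3, 0.3, -2.3]
width: 0.0121
finger_force: 30.0
```

>>> {"fn": "drive_tool", "kwargs": {
  "translation": [
    [0,0,0.0015],
    [0,0,0],
    [0,0,0]
  ],
  "angular": [
    [0,0,0],
    [0,0,0],
    [0,0,0]
  ],
  "hand": [-1,-1,-1]
}}

```text
time_s: 20.45
tcp_pos: [0.5284, -0.2085, 0.1185]
eef_rot: [179.9, 14.9, 1.5]
contact_force: [0.3, -0.0, -1.6]
width: 0.0117
finger_force: 30.0
```

>>> {"fn": "drive_tool", "kwargs": {
  "translation": [
    [0,0,0.0015],
    [0,0,0],
    [0,0,0]
  ],
  "angular": [
    [0,0,0],
    [0,0,0],
    [0,0,0]
  ],
  "hand": [-1,-1,-1]
}}

```text
time_s: 20.75
tcp_pos: [0.5279, -0.2085, 0.117]
eef_rot: [180.0, 14.9, 1.5]
contact_force: [-0.7, 0.1, -1.9]
width: 0.0118
finger_force: 30.0
```

>>> {"fn": "drive_tool", "kwargs": {
  "translation": [
    [0,0,0.0015],
    [0,0,0],
    [0,0,0]
  ],
  "angular": [
    [0,0,0],
    [0,0,0],
    [0,0,0]
  ],
  "hand": [-1,-1,-1]
}}

```text
time_s: 21.05
tcp_pos: [0.5277, -0.2086, 0.1156]
eef_rot: [179.9, 14.9, 1.5]
contact_force: [-0.3, -0.3, 1.3]
width: 0.012
finger_force: 30.0
```

>>> {"fn": "drive_tool", "kwargs": {
  "translation": [
    [0,0,0.001],
    [0,0,0],
    [0,0,0]
  ],
  "angular": [
    [0,0,0],
    [0,0,0],
    [0,0,0]
  ],
  "hand": [-1,-1,-1]
}}

```text
time_s: 21.35
tcp_pos: [0.5274, -0.2086, 0.115]
eef_rot: [179.9, 14.9, 1.5]
contact_force: [-1.9, 0.5, 5.4]
width: 0.0123
finger_force: 30.0
```

>>> {"fn": "drive_tool", "kwargs": {
  "translation": [
    [0.005,-0.0007,0],
    [0.005,0,0],
    [0.005,0,0],
    [0.005,0,0],
    [0.005,0,0],
    [0.005,0,0],
    [0,0,0]
  ],
  "angular": [
    [0,0,0],
    [0,0,0],
    [0,0,0],
    [0,0,0],
    [0,0,0],
    [0,0,0],
    [0,0,0]
  ],
  "hand": [-1,-1,-1,-1,-1,-1,-1]
}}

```text
time_s: 22.05
tcp_pos: [0.5572, -0.2071, 0.107]
eef_rot: [179.9, 14.8, 1.5]
contact_force: [2.1, 0.3, 1.5]
width: 0.0117
finger_force: 30.0
```

>>> {"fn": "drive_tool", "kwargs": {
  "translation": [
    [0.005,0,0],
    [0.005,0,0],
    [0.005,0,0],
    [0,0,0]
  ],
  "angular": [
    [0,0,0],
    [0,0,0],
    [0,0,0],
    [0,0,0]
  ],
  "hand": [-1,-1,-1,-1]
}}

```text
time_s: 22.45
tcp_pos: [0.5715, -0.2068, 0.1031]
eef_rot: [179.9, 14.8, 1.5]
contact_force: [2.6, 0.4, 3.4]
width: 0.0114
finger_force: 30.0
```

>>> {"fn": "drive_tool", "kwargs": {
  "translation": [
    [0.004,0,0],
    [0.004,0,0],
    [0.003,0,0],
    [0,0,0]
  ],
  "angular": [
    [0,0,0],
    [0,0,0],
    [0,0,0],
    [0,0,0]
  ],
  "hand": [-1,-1,-1,-1]
}}

```text
time_s: 22.85
tcp_pos: [0.5818, -0.2065, 0.1004]
eef_rot: [179.9, 14.8, 1.5]
contact_force: [0.5, -0.1, 4.7]
width: 0.012
finger_force: 30.0
```

>>> {"fn": "drive_tool", "kwargs": {
  "translation": [
    [0.003,0,0],
    [0.003,0,0],
    [0.002,0,0],
    [0,0,0]
  ],
  "angular": [
    [0,0,0],
    [0,0,0],
    [0,0,0],
    [0,0,0]
  ],
  "hand": [-1,-1,-1,-1]
}}

```text
time_s: 23.25
tcp_pos: [0.5893, -0.2063, 0.0984]
eef_rot: [179.9, 14.9, 1.5]
contact_force: [-1.8, -0.5, 7.0]
width: 0.0123
finger_force: 30.0
```

>>> {"fn": "drive_tool", "kwargs": {
  "translation": [
    [0.002,0,0],
    [0.002,0,0],
    [0,0,0]
  ],
  "angular": [
    [0,0,0],
    [0,0,0],
    [0,0,0]
  ],
  "hand": [-1,-1,-1]
}}

```text
time_s: 23.55
tcp_pos: [0.5931, -0.2062, 0.0974]
eef_rot: [179.9, 14.9, 1.5]
contact_force: [-1.4, -0.5, 6.2]
width: 0.0118
finger_force: 30.0
```

```bash
python3 - <<'E'
from h import *
im=snapshot("top");im2=snapshot("scene");cv2.imwrite("pics/t7.png",im[:,:,::-1]);cv2.imwrite("pics/s7.png",im2[:,:,::-1])
a=cv2.resize(im[160:210,390:440],None,fx=8,fy=8,interpolation=cv2.INTER_CUBIC);b=cv2.resize(im2[275:325,295:345],None,fx=8,fy=8,interpolation=cv2.INTER_CUBIC)
cv2.imwrite("pics/c7.png",np.hstack([a,b])[:,:,::-1])
E
```

```text
(no output)
```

View pics/c7.png

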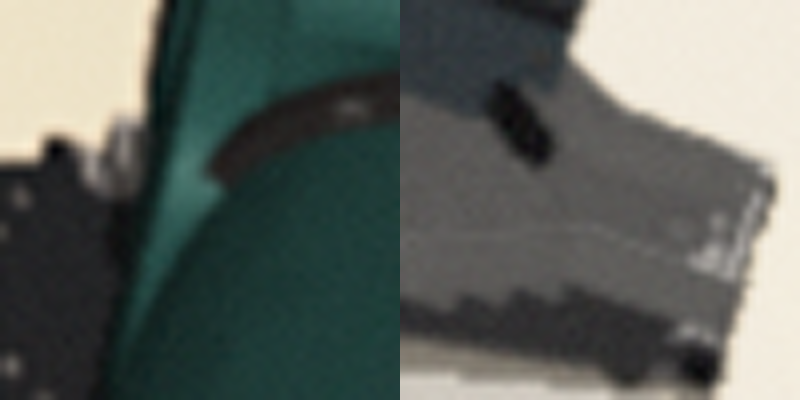

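The arm hides the top view, and in the side view the scoop is in the pocket with its front near the end wall at right crop (740,230). I'll feel for the wall.

>>> {"fn": "drive_tool", "kwargs": {
  "translation": [
    [0.002,0,0],
    [0.001,0,0],
    [0,0,0]
  ],
  "angular": [
    [0,0,0],
    [0,0,0],
    [0,0,0]
  ],
  "hand": [-1,-1,-1]
}}

```text
time_s: 23.95
tcp_pos: [0.596, -0.2061, 0.0967]
eef_rot: [179.9, 14.9, 1.5]
contact_force: [-2.6, -0.8, 7.2]
width: 0.0119
finger_force: 30.0
```

>>> {"fn": "drive_tool", "kwargs": {
  "translation": [
    [0.002,0,0],
    [0,0,0],
    [0,0,0]
  ],
  "angular": [
    [0,0,0],
    [0,0,0],
    [0,0,0]
  ],
  "hand": [-1,-1,-1]
}}

```text
time_s: 24.25
tcp_pos: [0.5963, -0.2061, 0.0965]
eef_rot: [180.0, 15.1, 1.5]
contact_force: [-13.7, -0.1, 17.8]
width: 0.0119
finger_force: 30.0
```

>>> {"fn": "drive_tool", "kwargs": {
  "translation": [
    [0.0015,0,0],
    [0,0,0],
    [0,0,0]
  ],
  "angular": [
    [0,0,0],
    [0,0,0],
    [0,0,0]
  ],
  "hand": [-1,-1,-1]
}}

```text
time_s: 24.55
tcp_pos: [0.5966, -0.206, 0.0963]
eef_rot: [180.0, 15.3, 1.5]
contact_force: [-21.4, -0.1, 26.5]
width: 0.0116
finger_force: 30.0
```

The lip is at the end wall. I'll unload it slightly, then rotate nose-up about the scoop's back edge while the wall holds the balls.

>>> {"fn": "drive_tool", "kwargs": {
  "translation": [
    [-0.0015,0,-0.002],
    [-0.0005,0,-0.0005],
    [-0.0022,0,0.0018],
    [-0.0022,0,0.0018],
    [-0.0022,0,0.0018],
    [-0.0022,0,0.0018],
    [-0.0022,0,0.0018],
    [-0.0022,0,0.0018],
    [-0.0022,0,0.0018],
    [-0.0022,0,0.0018],
    [0,0,0]
  ],
  "angular": [
    [0,0,0],
    [0,0,0],
    [0,0.0437,0],
    [0,0.0437,0],
    [0,0.0437,0],
    [0,0.0437,0],
    [0,0.0437,0],
    [0,0.0437,0],
    [0,0.0437,0],
    [0,0.0437,0],
    [0,0,0]
  ],
  "hand": [-1,-1,-1,-1,-1,-1,-1,-1,-1,-1,-1]
}}

```text
time_s: 25.65
tcp_pos: [0.5779, -0.2063, 0.0854]
eef_rot: [180.0, -5.1, 1.5]
contact_force: [-0.5, -0.1, -2.1]
width: 0.0122
finger_force: 30.0
```

>>> {"fn": "drive_tool", "kwargs": {
  "translation": [
    [-0.0022,0,0.0016],
    [-0.0022,0,0.0016],
    [-0.0022,0,0.0016],
    [-0.0022,0,0.0016],
    [-0.0022,0,0.0016],
    [0,0,0],
    [0,0,0],
    [0,0,0]
  ],
  "angular": [
    [0,0.0437,0],
    [0,0.0437,0],
    [0,0.0437,0],
    [0,0.0437,0],
    [0,0.0437,0],
    [0,0,0],
    [0,0,0],
    [0,0,0]
  ],
  "hand": [-1,-1,-1,-1,-1,-1,-1,-1]
}}

```text
time_s: 26.45
tcp_pos: [0.5704, -0.2068, 0.0765]
eef_rot: [179.9, -17.6, 1.6]
contact_force: [-0.1, -0.4, -2.6]
width: 0.0117
finger_force: 30.0
```

```bash
python3 - <<'E'
from h import *
o=r.get_obs();print(o["tcp_pos"],o["eef_rot"],o["joints"],o["contact_force"])
im2=snapshot("scene");cv2.imwrite("pics/s8.png",im2[:,:,::-1])
crop(im2,265,240,80,80,6,"c8.png")
E
```

```text
[ 0.57040612 -0.20684899  0.07651519] [179.94198479 -17.64735297   1.55475901] [-25.35545308  22.73311579 121.03379898  21.56774187  21.7645858
  44.03375686] [-0.11658869 -0.39937685 -2.61738086]
```

View pics/c8.png

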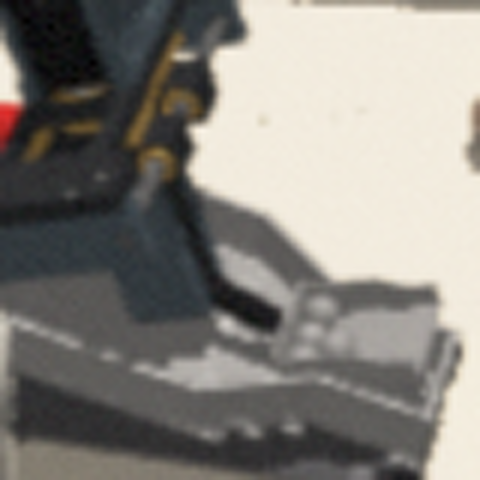

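The balls have rolled to the back of the scoop at (300–325, 300–350). I'll lift and check that none is left in the pan.

>>> {"fn": "drive_tool", "kwargs": {
  "translation": [
    [0.006,0,-0.019],
    [0.009,0,-0.0285],
    [0.009,0,-0.0285],
    [0.009,0,-0.0285],
    [0.009,0,-0.0285],
    [0.006,0,-0.019],
    [0,0,0],
    [0,0,0]
  ],
  "angular": [
    [0,0,0],
    [0,0,0],
    [0,0,0],
    [0,0,0],
    [0,0,0],
    [0,0,0],
    [0,0,0],
    [0,0,0]
  ],
  "hand": [-1,-1,-1,-1,-1,-1,-1,-1]
}}

```text
time_s: 27.3
tcp_pos: [0.5692, -0.2065, 0.2354]
eef_rot: [179.9, -17.7, 1.5]
contact_force: [-0.1, 1.1, -2.3]
width: 0.0115
finger_force: 30.0
```

```bash
python3 - <<'E'
from h import *
o=r.get_obs();print(o["tcp_pos"],o["eef_rot"],o["joints"],o["contact_force"])
im2=snapshot("scene");cv2.imwrite("pics/s9.png",im2[:,:,::-1]);u=px("scene",(.6,-.205,.19));print(u)
a=cv2.resize(im2[275:325,295:345],None,fx=8,fy=8,interpolation=cv2.INTER_CUBIC);x,y=int(u[0])-25,int(u[1])-25
b=cv2.resize(im2[y:y+50,x:x+50],None,fx=8,fy=8,interpolation=cv2.INTER_CUBIC);cv2.imwrite("pics/c9.png",np.hstack([a,b])[:,:,::-1])
E
```

```text
[ 0.56924154 -0.2065497   0.23538505] [179.93091828 -17.66669399   1.54246257] [-25.37762145   7.59224211 118.68564233  12.64369274  38.52128817
  54.23090943] [-0.13652476  1.13891637 -2.3020851 ]
[302.87047743 248.80503439]
```

View pics/c9.png

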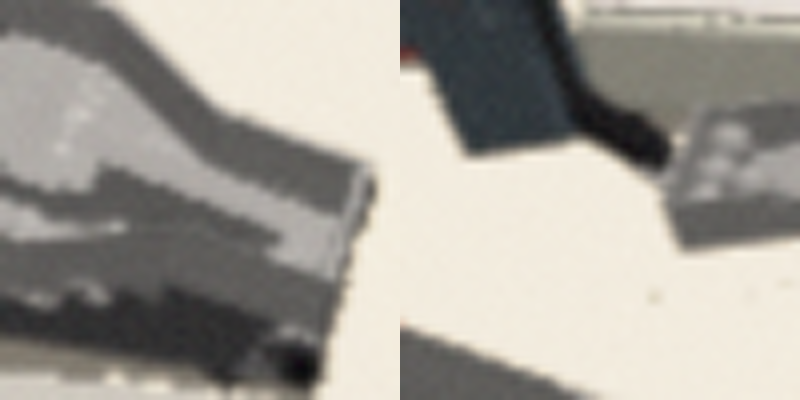

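The pan pocket at left crop (310,230) is empty and the balls sit at the back of the scoop at right crop (700–740, 130–190). I'll carry them to the bowl.

>>> {"fn": "drive_tool", "kwargs": {
  "translation": [
    [0,0,0],
    [0,0,0],
    [0,-0.007,0],
    [-0.003,-0.014,-0.0005],
    [-0.003,-0.02,-0.0005],
    [-0.003,-0.024,-0.0005],
    [-0.004,-0.026,-0.0007],
    [-0.004,-0.026,-0.0007],
    [-0.004,-0.026,-0.0007],
    [-0.004,-0.026,-0.0007],
    [-0.004,-0.026,-0.0007],
    [-0.004,-0.026,-0.0007]
  ],
  "angular": [
    [0,-0.067,0],
    [0,-0.067,0],
    [0,0,0],
    [0,0,0],
    [0,0,0],
    [0,0,0],
    [0,0,0],
    [0,0,0],
    [0,0,0],
    [0,0,0],
    [0,0,0],
    [0,0,0]
  ],
  "hand": [-1,-1,-1,-1,-1,-1,-1,-1,-1,-1,-1,-1]
}}

```text
time_s: 28.55
tcp_pos: [0.5283, 0.0152, 0.2345]
eef_rot: [-180.0, -10.0, 1.5]
contact_force: [0.3, 0.2, -1.6]
width: 0.0118
finger_force: 30.0
```

>>> {"fn": "drive_tool", "kwargs": {
  "translation": [
    [-0.004,-0.026,-0.0007],
    [-0.004,-0.026,-0.0007],
    [-0.004,-0.026,-0.0007],
    [-0.004,-0.026,-0.0007],
    [-0.004,-0.022,-0.0007],
    [-0.003,-0.02,-0.0007],
    [-0.003,-0.015,-0.0007],
    [-0.002,-0.01,0],
    [-0.002,-0.006,0],
    [0,0,0],
    [0,0,0]
  ],
  "angular": [
    [0,0,0],
    [0,0,0],
    [0,0,0],
    [0,0,0],
    [0,0,0],
    [0,0,0],
    [0,0,0],
    [0,0,0],
    [0,0,0],
    [0,0,0],
    [0,0,0]
  ],
  "hand": [-1,-1,-1,-1,-1,-1,-1,-1,-1,-1,-1]
}}

```text
time_s: 29.65
tcp_pos: [0.4947, 0.1893, 0.2346]
eef_rot: [180.0, -10.0, 1.5]
contact_force: [-0.6, -0.3, -1.8]
width: 0.0115
finger_force: 30.0
```

```bash
python3 - <<'E'
from h import *
o=r.get_obs();print(o["joints"],o["contact_force"])
tool((.496,.1944,.1525),(180,-10,1.5))
im=snapshot("top");im2=snapshot("scene");cv2.imwrite("pics/t10.png",im[:,:,::-1]);cv2.imwrite("pics/s10.png",im2[:,:,::-1])
a=cv2.resize(im[160:260,200:300],None,fx=4,fy=4,interpolation=cv2.INTER_CUBIC);b=cv2.resize(im2[140:240,285:385],None,fx=4,fy=4,interpolation=cv2.INTER_CUBIC)
cv2.imwrite("pics/c10.png",np.hstack([a,b])[:,:,::-1])
E
```

```text
[ 19.92093693   2.46656057 123.45304647  -4.52867173  44.68909978
 111.35755967] [-0.6073333  -0.30761748 -1.82862467]
shift [-0.0128 -0.0051  0.0811] rotvec(tool) [0.0007 0.0001 0.0005]
```

View pics/c10.png

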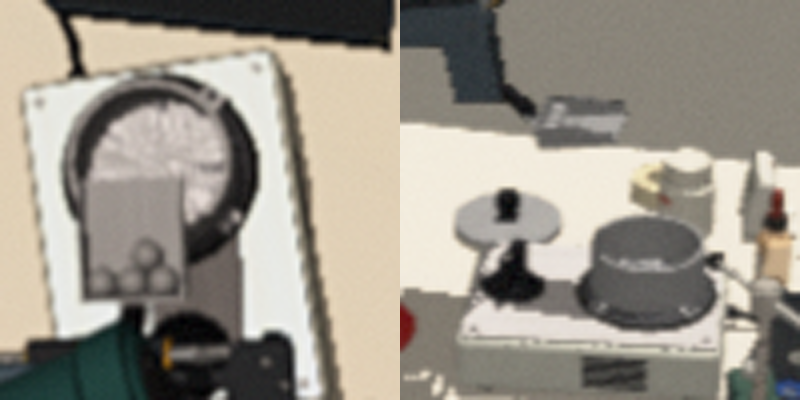

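All four balls are in the scoop at left crop (100–160, 250–285), and its lip is over the bowl. I'll lower it and tip about the lip.

>>> {"fn": "drive_tool", "kwargs": {
  "translation": [
    [-0.002,-0.002,0.013],
    [-0.003,-0.002,0.02],
    [-0.003,-0.001,0.02],
    [-0.003,0,0.016],
    [-0.002,0,0.012],
    [0,0,0],
    [0,0,0]
  ],
  "angular": [
    [0,0,0],
    [0,0,0],
    [0,0,0],
    [0,0,0],
    [0,0,0],
    [0,0,0],
    [0,0,0]
  ],
  "hand": [-1,-1,-1,-1,-1,-1,-1]
}}

```text
time_s: 30.45
tcp_pos: [0.4961, 0.1945, 0.1527]
eef_rot: [179.9, -10.0, 1.5]
contact_force: [-0.7, -0.2, -1.7]
width: 0.0118
finger_force: 30.0
```

>>> {"fn": "drive_tool", "kwargs": {
  "translation": [
    [0.0032,0,-0.0061],
    [0.0032,0,-0.0061],
    [0.0032,0,-0.0061],
    [0.0032,0,-0.0061],
    [0.0032,0,-0.0061],
    [0.0032,0,-0.0061],
    [0.0032,0,-0.0061],
    [0.0032,0,-0.0061],
    [0.0032,0,-0.0061],
    [0.0032,0,-0.0061],
    [0.0032,0,-0.0061],
    [0,0,0]
  ],
  "angular": [
    [0,-0.06,0],
    [0,-0.06,0],
    [0,-0.06,0],
    [0,-0.06,0],
    [0,-0.06,0],
    [0,-0.06,0],
    [0,-0.06,0],
    [0,-0.06,0],
    [0,-0.06,0],
    [0,-0.06,0],
    [0,-0.06,0],
    [0,0,0]
  ],
  "hand": [-1,-1,-1,-1,-1,-1,-1,-1,-1,-1,-1,-1]
}}

```text
time_s: 31.65
tcp_pos: [0.5402, 0.1958, 0.2146]
eef_rot: [180.0, 27.7, 1.5]
contact_force: [-0.5, 0.3, -0.9]
width: 0.0119
finger_force: 30.0
```

>>> {"fn": "drive_tool", "kwargs": {
  "translation": [
    [0.0032,0,-0.0061],
    [0.0032,0,-0.0061],
    [0.0032,0,-0.0061],
    [0.0032,0,-0.0061],
    [0.0032,0,-0.0061],
    [0,0,0],
    [0,0,0],
    [0,0,0],
    [0,0,0]
  ],
  "angular": [
    [0,-0.06,0],
    [0,-0.06,0],
    [0,-0.06,0],
    [0,-0.06,0],
    [0,-0.06,0],
    [0,0,0],
    [0,0,0],
    [0,0,0],
    [0,0,0]
  ],
  "hand": [-1,-1,-1,-1,-1,-1,-1,-1,-1]
}}

```text
time_s: 32.55
tcp_pos: [0.5686, 0.1966, 0.2301]
eef_rot: [179.9, 44.9, 1.5]
contact_force: [0.2, -0.4, -1.1]
width: 0.012
finger_force: 30.0
```

```bash
python3 - <<'E'
from h import *
o=r.get_obs();print(o["tcp_pos"],o["eef_rot"],o["joints"],o["contact_force"])
E
```

```text
[0.56857    0.19657225 0.23013458] [179.93498062  44.91206733   1.48113914] [13.4011086  32.55114013 91.85111519  8.4446134  99.78991768 99.94724194] [ 0.2008962  -0.36598275 -1.0985648 ]
```

>>> {"fn": "drive_tool", "kwargs": {
  "translation": [
    [-0.021,0,-0.021],
    [-0.021,0,-0.021],
    [0,0,0],
    [0,0,0],
    [0,0,0],
    [0,0,0],
    [0,0,0],
    [0,0,0],
    [-0.024,0,0],
    [-0.0248,0,0],
    [0,0,0]
  ],
  "angular": [
    [0,0,0],
    [0,0,0],
    [0,0.131,0],
    [0,0.131,0],
    [0,0.131,0],
    [0,0.131,0],
    [0,0.131,0],
    [0,0.129,0],
    [0,0,0],
    [0,0,0],
    [0,0,0]
  ],
  "hand": [-1,-1,-1,-1,-1,-1,-1,-1,-1,-1,-1]
}}

```text
time_s: 33.65
tcp_pos: [0.5174, 0.1951, 0.2894]
eef_rot: [180.0, 0.1, 1.6]
contact_force: [0.5, -0.2, -1.3]
width: 0.0116
finger_force: 30.0
```

>>> {"fn": "drive_tool", "kwargs": {
  "translation": [
    [0,0.04,0],
    [0,0.04,0],
    [0,0.04,0],
    [0,0.04,0],
    [0,0.0374,0],
    [0,0,0.04],
    [0,0,0.04],
    [0,0,0.04],
    [0,0,0],
    [0,0,0]
  ],
  "angular": [
    [0,0,0],
    [0,0,0],
    [0,0,0],
    [0,0,0],
    [0,0,0],
    [0,0,0],
    [0,0,0],
    [0,0,0],
    [0,0,0],
    [0,0,0]
  ],
  "hand": [-1,-1,-1,-1,-1,-1,-1,-1,-1,-1]
}}

```text
time_s: 34.65
tcp_pos: [0.5255, -0.0022, 0.1701]
eef_rot: [179.9, 0.1, 1.5]
contact_force: [0.3, 0.1, -0.0]
width: 0.0117
finger_force: 30.0
```

```bash
python3 - <<'E'
from h import *
o=r.get_obs();print(o["joints"],o["contact_force"])
tool((.525,-.002,.06),(180,0,1.5))
im=snapshot("top");im2=snapshot("scene");cv2.imwrite("pics/t11.png",im[:,:,::-1]);cv2.imwrite("pics/s11.png",im2[:,:,::-1])
a=cv2.resize(im[170:270,205:285],None,fx=4,fy=4,interpolation=cv2.INTER_CUBIC);b=cv2.resize(im[160:260,370:470],None,fx=4,fy=4,interpolation=cv2.INTER_CUBIC)
cv2.imwrite("pics/c11.png",np.hstack([a,b])[:,:,::-1])
E
```

```text
[-2.75291355e+00  1.13080495e+01  1.21166980e+02 -7.86181611e-02
  4.76238822e+01  8.57779897e+01] [ 0.31697674  0.10053881 -0.00791079]
shift [-0.0003 -0.0003  0.1101] rotvec(tool) [0.0009 0.0018 0.0004]
```

View pics/c11.png

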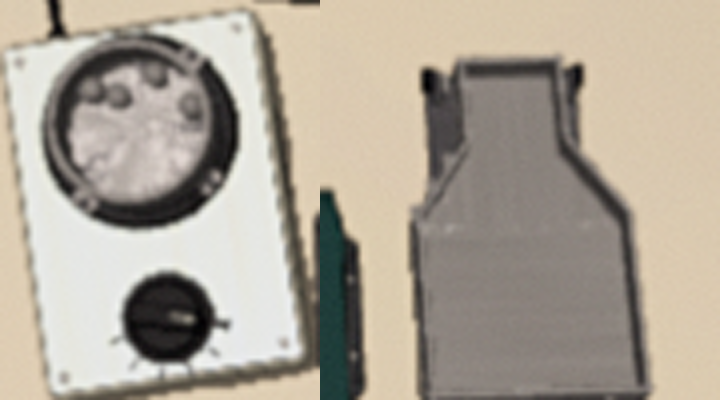

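All four balls are in the bowl at left crop (92–190, 75–105), the pointer is on the broad off tick, and the pan is empty. I'll put the scoop down.

>>> {"fn": "drive_tool", "kwargs": {
  "translation": [
    [0,0,0.04],
    [0,0,0.035],
    [0,0,0.025],
    [0,0,0.01],
    [0,0,0.003],
    [0,0,0.002],
    [0,0,0.001],
    [0,0,0],
    [0,0,0]
  ],
  "angular": [
    [0,0,0],
    [0,0,0],
    [0,0,0],
    [0,0,0],
    [0,0,0],
    [0,0,0],
    [0,0,0],
    [0,0,0],
    [0,0,0]
  ],
  "hand": [-1,-1,-1,-1,-1,-1,-1,-1,-1]
}}

```text
time_s: 35.65
tcp_pos: [0.5255, -0.0023, 0.054]
eef_rot: [179.9, 0.0, 1.5]
contact_force: [0.2, -0.2, -0.6]
width: 0.0117
finger_force: 30.0
```

>>> {"fn": "drive_tool", "kwargs": {
  "translation": [
    [0,0,0.001],
    [0,0,0],
    [0,0,0]
  ],
  "angular": [
    [0,0,0],
    [0,0,0],
    [0,0,0]
  ],
  "hand": [-1,-1,-1]
}}

```text
time_s: 35.95
tcp_pos: [0.5251, -0.0023, 0.0529]
eef_rot: [179.9, 0.1, 1.5]
contact_force: [-4.7, -0.7, 9.8]
width: 0.0118
finger_force: 30.0
```

>>> {"fn": "drive_tool", "kwargs": {
  "translation": [
    [0,0,-0.001],
    [0,0,0],
    [0,0,0],
    [0,0,0],
    [0,0,-0.03],
    [0,0,-0.05],
    [0,0,-0.05],
    [0,0,-0.05],
    [0,0,0]
  ],
  "angular": [
    [0,0,0],
    [0,0,0],
    [0,0,0],
    [0,0,0],
    [0,0,0],
    [0,0,0],
    [0,0,0],
    [0,0,0],
    [0,0,0]
  ],
  "hand": [-1,-0.1,-0.1,-0.1,-0.1,-0.1,-0.1,-0.1,-0.1]
}}

```text
time_s: 36.85
tcp_pos: [0.5284, -0.0022, 0.2399]
eef_rot: [179.9, -0.5, 1.5]
contact_force: [0.9, -0.6, -1.3]
width: 0.0408
finger_force: 0.0
```

```bash
python3 - <<'E'
from h import *
im=snapshot("top");cv2.imwrite("pics/t12.png",im[:,:,::-1]);snap=snapshot("scene");cv2.imwrite("pics/s12.png",snap[:,:,::-1])
hsv=cv2.cvtColor(im,cv2.COLOR_RGB2HSV)
def blobs(mask,x0,y0,w,h,z,tag,mn):
    n,l,s,ce=cv2.connectedComponentsWithStats(mask[y0:y0+h,x0:x0+w].astype(np.uint8))
    for i in range(1,n):
        if s[i,4]>=mn: u=ce[i]+[x0,y0];print(tag,u.round(1),s[i,2:].tolist(),pt("top",u,z).round(4))
blobs(hsv[...,2]<60,135,240,70,70,.035,"knob",30);blobs((hsv[...,1]<40)&(hsv[...,2]>80),135,240,70,70,.011,"disc",300)
o=r.get_obs();print(o["tcp_pos"],o["eef_rot"]);tool((.470,.362,.1),(180,0,1.5))
# two-view on lid knob top
h2=cv2.cvtColor(snap,cv2.COLOR_RGB2HSV);m=(h2[...,2]<60)
n,l,s,ce=cv2.connectedComponentsWithStats(m[170:215,290:335].astype(np.uint8));print([(ce[i]+[290,170],s[i].tolist()) for i in range(1,n) if s[i,4]>8])
print(px("scene",(.470,.361,.035)),px("scene",(.470,.361,.011)))
E
```

```text
knob [170.2 273.3] [11, 9, 72] [0.4699 0.3608 0.035 ]
disc [171.8 273.1] [41, 41, 1215] [0.4706 0.3635 0.011 ]
[ 0.5257574  -0.00211925  0.23449518] [ 1.79938352e+02 -6.46082369e-02  1.51913565e+00]
shift [-0.0462 -0.3656  0.134 ] rotvec(tool) [ 0.0011 -0.0011  0.0003]
[(array([299.32919255, 177.85093168]), [0, 0, 18, 22, 161]), (array([311.55555556, 191.11111111]), [20, 18, 4, 7, 27]), (array([312.74545455, 209.3       ]), [16, 30, 14, 15, 110])]
[310.46796111 187.97299472] [310.51564367 193.99133422]
```

>>> {"fn": "drive_tool", "kwargs": {
  "translation": [
    [-0.0046,-0.0367,0],
    [-0.0046,-0.0367,0],
    [-0.0046,-0.0367,0],
    [-0.0046,-0.0367,0],
    [-0.0046,-0.0367,0],
    [-0.0046,-0.0367,0],
    [-0.0046,-0.0367,0],
    [-0.0046,-0.0367,0],
    [-0.0046,-0.0367,0],
    [-0.0046,-0.0367,0],
    [0,0,0],
    [0,0,0]
  ],
  "angular": [
    [0,0,0],
    [0,0,0],
    [0,0,0],
    [0,0,0],
    [0,0,0],
    [0,0,0],
    [0,0,0],
    [0,0,0],
    [0,0,0],
    [0,0,0],
    [0,0,0],
    [0,0,0]
  ],
  "hand": [0,0,0,0,0,0,0,0,0,0,0,0]
}}

```text
time_s: 38.15
tcp_pos: [0.4687, 0.3635, 0.2312]
eef_rot: [179.8, 0.2, 1.6]
contact_force: [0.5, 0.6, -0.8]
width: 0.0458
finger_force: 0.0
```

```bash
python3 - <<'E'
from h import *
tool((.4703,.3637,.033),(180,0,1.5)); print(r.get_obs()["joints"])
E
```

```text
shift [ 0.0024 -0.0007  0.1982] rotvec(tool) [0.0026 0.0038 0.0017]
[ 3.55419658e+01  1.24378926e+01  1.11920247e+02 -2.51927627e-03
  5.59078325e+01  1.23945506e+02]
```

>>> {"fn": "drive_tool", "kwargs": {
  "translation": [
    [0.002,-0.0007,0.04],
    [0,0,0.045],
    [0,0,0.045],
    [0,0,0.04],
    [0,0,0.018],
    [0,0,0.01],
    [0,0,0]
  ],
  "angular": [
    [0,0.003,0],
    [0,0,0],
    [0,0,0],
    [0,0,0],
    [0,0,0],
    [0,0,0],
    [0,0,0]
  ],
  "hand": [0,0,0,0,0,0,0]
}}

```text
time_s: 38.85
tcp_pos: [0.4713, 0.3628, 0.0338]
eef_rot: [179.9, 0.0, 1.5]
contact_force: [-0.7, -0.6, 0.7]
width: 0.0455
finger_force: 0.0
```

>>> {"fn": "drive_tool", "kwargs": {
  "translation": [
    [0,0,0],
    [0,0,0],
    [0,0,0],
    [0,0,0],
    [0,0,0],
    [0,0,0]
  ],
  "angular": [
    [0,0,0],
    [0,0,0],
    [0,0,0],
    [0,0,0],
    [0,0,0],
    [0,0,0]
  ],
  "hand": [-1,-1,-1,-1,-1,-1]
}}

```text
time_s: 39.45
tcp_pos: [0.4722, 0.3644, 0.036]
eef_rot: [180.0, -0.1, 1.5]
contact_force: [-1.0, -2.4, 8.7]
width: 0.0206
finger_force: 30.0
```

>>> {"fn": "drive_tool", "kwargs": {
  "translation": [
    [0,0,-0.01],
    [0,0,-0.03],
    [0,0,-0.04],
    [0,0,-0.04],
    [0,0,-0.04],
    [0,0,0],
    [0,0,0]
  ],
  "angular": [
    [0,0,0],
    [0,0,0],
    [0,0,0],
    [0,0,0],
    [0,0,0],
    [0,0,0],
    [0,0,0]
  ],
  "hand": [-1,-1,-1,-1,-1,-1,-1]
}}

```text
time_s: 40.15
tcp_pos: [0.4716, 0.3644, 0.1962]
eef_rot: [-180.0, -0.2, 1.5]
contact_force: [-0.2, -0.2, -2.5]
width: 0.0211
finger_force: 30.0
```

```bash
python3 - <<'E'
from h import *
tool((.6277,.1973,.15),(180,0,1.5)); print(r.get_obs()["joints"])
im=snapshot("top");cv2.imwrite("pics/t13.png",im[:,:,::-1]);s=snapshot("scene");cv2.imwrite("pics/s13.png",s[:,:,::-1])
a=cv2.resize(im[220:320,120:220],None,fx=4,fy=4,interpolation=cv2.INTER_CUBIC);b=cv2.resize(s[120:220,270:370],None,fx=4,fy=4,interpolation=cv2.INTER_CUBIC)
cv2.imwrite("pics/c13.png",np.hstack([a,b])[:,:,::-1])
E
```

```text
shift [0.1514 0.1712 0.0466] rotvec(tool) [-0.0003 -0.0032  0.0004]
[ 3.54896529e+01  1.51476360e+01  1.12773435e+02 -1.14478265e-01
  5.19184261e+01  1.24039597e+02]
```

View pics/c13.png

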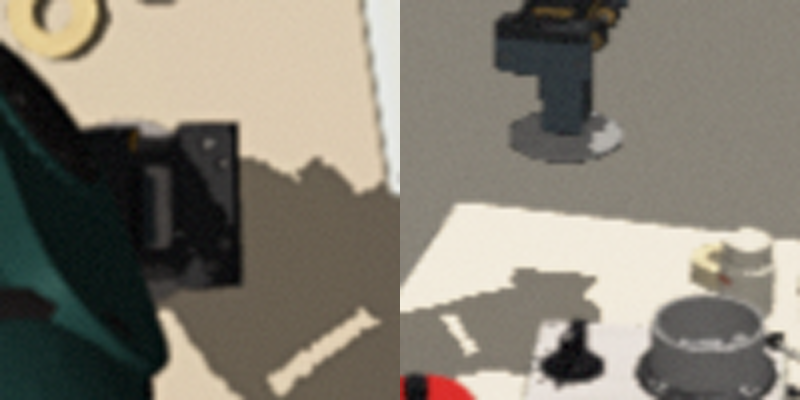

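The lid is held level, at right crop (565,137) with its edges at x=510 and 622. The bowl rim's edges are at x=652 and 765. I'll check the lid and bowl offsets against the scene view.

```bash
python3 - <<'E'
from h import *
s=cv2.imread("pics/s13.png");g=cv2.cvtColor(s,cv2.COLOR_BGR2GRAY).astype(int)
print("pred lid c",px("scene",(.4716,.3644,.168)),"dpx/dx 10mm",px("scene",(.4816,.3644,.168))-px("scene",(.4716,.3644,.168)))
th=np.linspace(0,2*np.pi,200)
P=np.array([px("scene",(.4716+.048*np.cos(t),.3644+.048*np.sin(t),.168)) for t in th]);print("lid pred L,R,T,B",P.min(0),P.max(0))
Q=np.array([px("scene",(.6277+.045*np.cos(t),.1973+.045*np.sin(t),.103)) for t in th]);print("rim pred",Q.min(0),Q.max(0))
for y in(152,153,154,155): print(y,g[y,292:332].tolist())
s0=cv2.cvtColor(cv2.imread("pics/s12.png"),cv2.COLOR_BGR2GRAY).astype(int)
for y in(200,202,204): print(y,s0[y,326:368].tolist())
print("col347",s0[190:215,347].tolist())
t=cv2.cvtColor(cv2.imread("pics/t12.png"),cv2.COLOR_BGR2GRAY);T=np.array([px("top",(.6277+.0405*np.cos(a),.1973+.0405*np.sin(a),.103)) for a in th]);print("top inner rim pred",T.min(0),T.max(0),T.mean(0))
im=cv2.cvtColor(cv2.imread("pics/t12.png"),cv2.COLOR_GRAY2BGR) if 0 else cv2.imread("pics/t12.png")
A=cv2.resize(im[170:240,205:275],None,fx=8,fy=8,interpolation=cv2.INTER_CUBIC)
for rad,z,col in((.0405,.103,(0,0,255)),(.045,.103,(0,255,0)),(.0405,.065,(255,0,0))):
    T=np.array([px("top",(.6277+rad*np.cos(a),.1973+rad*np.sin(a),z)) for a in th]);cv2.polylines(A,[(((T-[205,170])+.5)*8).astype(np.int32)],True,col,1)
cv2.imwrite("pics/c14.png",A)
E
```

```text
pred lid c [310.91249601 152.6685978 ] dpx/dx 10mm [2.89971451 0.30980387]
lid pred L,R,T,B [296.54468353 146.60199097] [325.28147781 159.01432888]
rim pred [331.69653098 192.5248061 ] [360.80377351 207.22107633]
152 [130, 132, 130, 132, 128, 109, 86, 84, 83, 86, 86, 86, 82, 71, 56, 53, 52, 54, 48, 49, 53, 55, 56, 67, 78, 91, 97, 102, 110, 150, 172, 172, 167, 145, 133, 129, 133, 129, 131, 132]
153 [130, 128, 130, 133, 128, 107, 89, 86, 86, 83, 83, 86, 80, 83, 77, 77, 68, 54, 45, 50, 46, 52, 55, 71, 79, 93, 142, 166, 169, 170, 174, 175, 174, 151, 136, 131, 133, 131, 129, 130]
154 [134, 131, 132, 131, 130, 109, 88, 86, 89, 86, 87, 85, 89, 87, 86, 86, 85, 84, 82, 83, 85, 81, 81, 85, 85, 97, 146, 170, 174, 176, 173, 172, 163, 147, 134, 131, 130, 132, 129, 130]
155 [131, 132, 132, 132, 129, 107, 86, 84, 84, 84, 88, 83, 82, 87, 88, 90, 90, 85, 88, 87, 86, 84, 83, 87, 87, 106, 151, 174, 177, 175, 175, 169, 143, 129, 132, 130, 131, 130, 129, 130]
200 [235, 235, 236, 231, 234, 234, 208, 162, 121, 92, 90, 90, 90, 94, 92, 96, 93, 95, 96, 95, 94, 96, 96, 98, 96, 94, 92, 89, 88, 89, 86, 82, 82, 93, 154, 214, 233, 235, 235, 236, 236, 236]
202 [227, 229, 228, 227, 228, 226, 181, 151, 146, 120, 96, 92, 93, 90, 92, 94, 97, 95, 98, 95, 96, 94, 94, 93, 93, 93, 94, 92, 97, 94, 89, 87, 88, 112, 153, 189, 215, 222, 222, 224, 232, 236]
204 [227, 229, 229, 229, 227, 224, 178, 110, 105, 134, 133, 113, 102, 101, 116, 115, 107, 100, 102, 109, 110, 111, 115, 117, 104, 93, 101, 132, 159, 162, 142, 123, 128, 133, 109, 83, 59, 38, 62, 95, 203, 235]
col347 [128, 130, 144, 183, 124, 97, 97, 93, 94, 93, 96, 96, 94, 96, 111, 157, 164, 145, 102, 95, 97, 96, 95, 91, 97]
top inner rim pred [218.53183466 180.59780611] [255.88310218 217.85295761] [237.19497169 199.10536758]
```

View pics/c14.png

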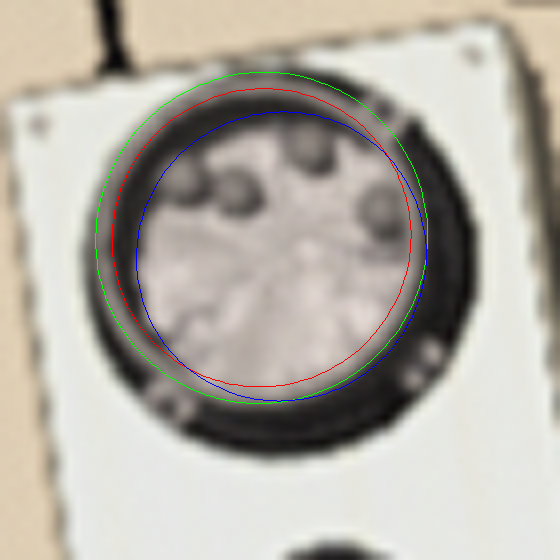

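The overlay shows the predicted bowl rim (red and green circles) matching the image within about 1 mm, and the lid sits centred in the grip. I'll move it over the bowl and lower it.

>>> {"fn": "drive_tool", "kwargs": {
  "translation": [
    [0.02,0.022,0],
    [0.028,0.032,0],
    [0.028,0.032,0],
    [0.028,0.032,0],
    [0.028,0.032,0],
    [0.0194,0.0212,0],
    [0,0,0],
    [0,0,0]
  ],
  "angular": [
    [0,0,0],
    [0,0,0],
    [0,0,0],
    [0,0,0],
    [0,0,0],
    [0,0,0],
    [0,0,0],
    [0,0,0]
  ],
  "hand": [-1,-1,-1,-1,-1,-1,-1,-1]
}}

```text
time_s: 41.05
tcp_pos: [0.6268, 0.1965, 0.1938]
eef_rot: [179.9, 0.1, 1.5]
contact_force: [-1.2, -0.4, -2.0]
width: 0.0208
finger_force: 30.0
```

```bash
python3 - <<'E'
from h import *
tool((.6277,.1973,.142),(180,0,1.5)); o=r.get_obs();print(o["tcp_pos"],o["eef_rot"])
E
```

```text
shift [ 0.001  -0.0008  0.0518] rotvec(tool) [ 0.0014  0.0011 -0.0009]
[0.62677223 0.19651055 0.1937542 ] [1.79918932e+02 6.05852467e-02 1.45069235e+00]
```

>>> {"fn": "drive_tool", "kwargs": {
  "translation": [
    [0.001,-0.0008,0.02],
    [0,0,0.02],
    [0,0,0.01],
    [0,0,0.004],
    [0,0,0.003],
    [0,0,0],
    [0,0,0]
  ],
  "angular": [
    [0,0,0],
    [0,0,0],
    [0,0,0],
    [0,0,0],
    [0,0,0],
    [0,0,0],
    [0,0,0]
  ],
  "hand": [-1,-1,-1,-1,-1,-1,-1]
}}

```text
time_s: 41.75
tcp_pos: [0.6287, 0.1981, 0.1391]
eef_rot: [180.0, -0.1, 1.5]
contact_force: [0.3, -0.9, -1.2]
width: 0.0209
finger_force: 30.0
```

>>> {"fn": "drive_tool", "kwargs": {
  "translation": [
    [0,0,0.0015],
    [0,0,0],
    [0,0,0]
  ],
  "angular": [
    [0,0,0],
    [0,0,0],
    [0,0,0]
  ],
  "hand": [-1,-1,-1]
}}

```text
time_s: 42.05
tcp_pos: [0.6285, 0.1979, 0.1372]
eef_rot: [180.0, -0.1, 1.5]
contact_force: [-0.6, -0.4, -1.2]
width: 0.0208
finger_force: 30.0
```

>>> {"fn": "drive_tool", "kwargs": {
  "translation": [
    [0,0,0.0015],
    [0,0,0],
    [0,0,0]
  ],
  "angular": [
    [0,0,0],
    [0,0,0],
    [0,0,0]
  ],
  "hand": [-1,-1,-1]
}}

```text
time_s: 42.35
tcp_pos: [0.6284, 0.1979, 0.1354]
eef_rot: [179.9, -0.1, 1.5]
contact_force: [-0.5, 0.8, -1.3]
width: 0.0202
finger_force: 30.0
```

>>> {"fn": "drive_tool", "kwargs": {
  "translation": [
    [0,0,0.0015],
    [0,0,0],
    [0,0,0]
  ],
  "angular": [
    [0,0,0],
    [0,0,0],
    [0,0,0]
  ],
  "hand": [-1,-1,-1]
}}

```text
time_s: 42.65
tcp_pos: [0.6286, 0.1979, 0.1341]
eef_rot: [180.0, -0.1, 1.5]
contact_force: [0.4, -0.9, 1.3]
width: 0.0208
finger_force: 30.0
```

>>> {"fn": "drive_tool", "kwargs": {
  "translation": [
    [0,0,0.001],
    [0,0,0],
    [0,0,0]
  ],
  "angular": [
    [0,0,0],
    [0,0,0],
    [0,0,0]
  ],
  "hand": [-1,-1,-1]
}}

```text
time_s: 42.95
tcp_pos: [0.6286, 0.1979, 0.134]
eef_rot: [179.9, -0.1, 1.5]
contact_force: [-5.4, -2.0, 12.8]
width: 0.0204
finger_force: 30.0
```

>>> {"fn": "drive_tool", "kwargs": {
  "translation": [
    [0,0,-0.001],
    [0,0,0],
    [0,0,0],
    [0,0,0],
    [0,0,-0.02],
    [0,0,-0.04],
    [0,0,-0.04],
    [-0.05,0,0],
    [-0.05,0,0],
    [0,0,0],
    [0,0,0],
    [0,0,0]
  ],
  "angular": [
    [0,0,0],
    [0,0,0],
    [0,0,0],
    [0,0,0],
    [0,0,0],
    [0,0,0],
    [0,0,0],
    [0,0,0],
    [0,0,0],
    [0,0,-0.1405],
    [0,0,-0.1405],
    [0,0,-0.1405]
  ],
  "hand": [-1,0,0,0,0,0,0,0,0,0,0,0]
}}

```text
time_s: 44.15
tcp_pos: [0.5281, 0.1954, 0.2341]
eef_rot: [179.9, -0.1, 26.0]
contact_force: [0.4, -0.3, 0.4]
width: 0.0458
finger_force: 0.0
```

>>> {"fn": "drive_tool", "kwargs": {
  "translation": [
    [0,0,0],
    [0,0,0],
    [0,0,0],
    [0,0,0],
    [0,0,0],
    [0,0,0],
    [0,0,0],
    [0,0,0]
  ],
  "angular": [
    [0,0,-0.1405],
    [0,0,-0.1405],
    [0,0,-0.1405],
    [0,0,-0.1405],
    [0,0,-0.1405],
    [0,0,-0.1405],
    [0,0,-0.1405],
    [0,0,0]
  ],
  "hand": [-0.2,-0.2,-0.2,-0.2,-0.2,-0.2,-0.2,-0.2]
}}

```text
time_s: 44.95
tcp_pos: [0.5283, 0.1953, 0.2338]
eef_rot: [179.9, 0.0, 82.1]
contact_force: [0.7, -0.2, -0.3]
width: 0.0364
finger_force: 0.0
```

```bash
python3 - <<'E'
from h import *
tool((.5228,.1824,.0885),(180,0,82.5)); o=r.get_obs();print(o["tcp_pos"],o["eef_rot"],o["joints"])
t=snapshot("top");s=snapshot("scene");cv2.imwrite("pics/t15.png",t[:,:,::-1]);cv2.imwrite("pics/s15.png",s[:,:,::-1])
a=cv2.resize(t[165:255,200:290],None,fx=4,fy=4,interpolation=cv2.INTER_CUBIC);b=cv2.resize(s[160:250,290:380],None,fx=4,fy=4,interpolation=cv2.INTER_CUBIC)
cv2.imwrite("pics/c15.png",np.hstack([a,b])[:,:,::-1])
hs=cv2.cvtColor(t,cv2.COLOR_RGB2HSV);m=((hs[...,1]<45)&(hs[...,2]>70)&(hs[...,2]<235))
th=np.linspace(0,6.28,100);T=np.array([px("top",(.6277+.048*np.cos(a),.1973+.048*np.sin(a),.109)) for a in th]);print("pred lid top",T.min(0),T.max(0))
S=np.array([px("scene",(.6277+.048*np.cos(a),.1973+.048*np.sin(a),.106)) for a in th]);print("scene",S.min(0),S.max(0))
E
```

```text
shift [-0.0135 -0.004   0.1453] rotvec(tool) [ 0.0016  0.0007 -0.0061]
[0.52833048 0.19532166 0.23376016] [1.79905769e+02 3.71709729e-02 8.21488418e+01] [ 1.79514936e+01  9.37696620e+00  1.15346497e+02 -9.06946645e-02
  5.52079142e+01  2.58543271e+01]
pred lid top [214.57783411 176.68252786] [259.05660695 221.04603028]
scene [330.73968517 191.23199232] [361.82010799 206.88260397]
```

View pics/c15.png

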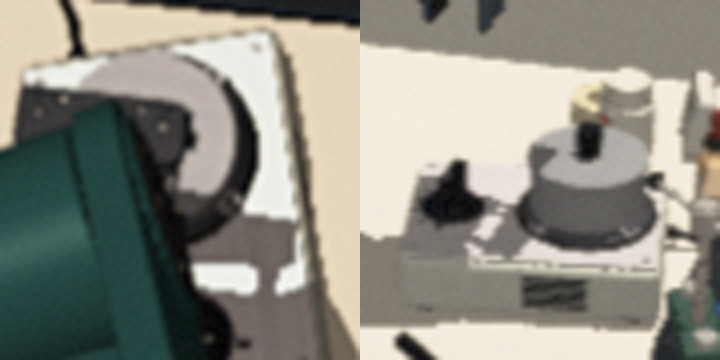

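The lid sits flat on the bowl, at right crop (590,155). I've now viewed 16 crops and pictures, over the 14 allowed, so from here I'll use only numeric checks. Next I'll turn the selector 90° clockwise to click 3.

>>> {"fn": "drive_tool", "kwargs": {
  "translation": [
    [-0.0135,-0.004,0],
    [0,0,0.04],
    [0,0,0.04],
    [0,0,0.035],
    [0,0,0.02],
    [0,0,0.01],
    [0,0,0],
    [0,0,0],
    [0,0,0],
    [0,0,0],
    [0,0,0],
    [0,0,0]
  ],
  "angular": [
    [0,0,0],
    [0,0,0],
    [0,0,0],
    [0,0,0],
    [0,0,0],
    [0,0,0],
    [0,0,0],
    [0,0,0],
    [0,0,0],
    [0,0,0],
    [0,0,0],
    [0,0,0]
  ],
  "hand": [-0.2,-0.2,-0.2,-0.2,-0.2,-0.2,-0.2,-1,-1,-1,-1,-1]
}}

```text
time_s: 46.25
tcp_pos: [0.523, 0.1826, 0.0897]
eef_rot: [179.9, 0.0, 82.0]
contact_force: [-4.2, 0.6, 10.0]
width: 0.0119
finger_force: 30.0
```

```bash
python3 - <<'E'
from h import *
o=r.get_obs();print(o["tcp_pos"],o["eef_rot"],o["contact_force"],o["torque"],o["width"])
E
```

```text
[0.52297416 0.18264925 0.08974284] [1.79871471e+02 1.14054234e-02 8.20186519e+01] [-4.15093278  0.61118401 10.03569904] [0.12458558 0.65991852 0.03598834] 0.011898236591325407
```

>>> {"fn": "drive_tool", "kwargs": {
  "translation": [
    [0,0,0],
    [0,0,0],
    [0,0,0],
    [0,0,0],
    [0,0,0],
    [0,0,0],
    [0,0,0],
    [0,0,0],
    [0,0,0],
    [0,0,0],
    [0,0,0],
    [0,0,0]
  ],
  "angular": [
    [0,0,0.131],
    [0,0,0.131],
    [0,0,0.131],
    [0,0,0.131],
    [0,0,0.131],
    [0,0,0.131],
    [0,0,0.131],
    [0,0,0.131],
    [0,0,0.131],
    [0,0,0.131],
    [0,0,0.131],
    [0,0,0.131]
  ],
  "hand": [-1,-1,-1,-1,-1,-1,-1,-1,-1,-1,-1,-1]
}}

```text
time_s: 47.45
tcp_pos: [0.5228, 0.1828, 0.0897]
eef_rot: [180.0, -0.1, -8.4]
contact_force: [-5.5, 4.1, 10.5]
width: 0.012
finger_force: 30.0
```

>>> {"fn": "drive_tool", "kwargs": {
  "translation": [
    [0,0,0],
    [0,0,0],
    [0,0,0]
  ],
  "angular": [
    [0,0,0],
    [0,0,0],
    [0,0,0]
  ],
  "hand": [-1,-1,-1]
}}

```text
time_s: 47.75
tcp_pos: [0.5228, 0.1828, 0.0897]
eef_rot: [180.0, -0.1, -8.1]
contact_force: [-5.3, 3.4, 10.4]
width: 0.0122
finger_force: 30.0
```

```bash
python3 - <<'E'
from h import *
o=r.get_obs();print(o["tcp_pos"],o["eef_rot"],o["contact_force"],o["torque"],o["width"])
E
```

```text
[0.52280748 0.18279077 0.08973377] [ 1.79996053e+02 -1.01906995e-01 -8.06266309e+00] [-5.33069425  3.35850837 10.43792464] [0.63566731 1.10837074 0.02849977] 0.012223161674811427
```

>>> {"fn": "drive_tool", "kwargs": {
  "translation": [
    [0,0,0],
    [0,0,0],
    [0,0,0],
    [0,0,-0.03],
    [0,0,-0.05],
    [0,0,-0.05],
    [0,0,-0.02],
    [0,0.04,0],
    [0,0.04,0],
    [0,0.04,0],
    [0,0.04,0],
    [0,0.04,0]
  ],
  "angular": [
    [0,0,0],
    [0,0,0],
    [0,0,0],
    [0,0,0],
    [0,0,0],
    [0,0,0],
    [0,0,0],
    [0,0,0],
    [0,0,0],
    [0,0,0],
    [0,0,0],
    [0,0,0]
  ],
  "hand": [-0.2,-0.2,-0.2,-0.2,-0.2,-0.2,-0.2,-0.4,-0.4,-0.4,-0.4,-0.4]
}}

```text
time_s: 48.95
tcp_pos: [0.494, -0.017, 0.239]
eef_rot: [180.0, -0.1, -8.0]
contact_force: [-0.1, 0.3, 0.3]
width: 0.0278
finger_force: 0.0
```

>>> {"fn": "drive_tool", "kwargs": {
  "translation": [
    [0,0,0],
    [0,0,0],
    [0,0,0],
    [0,0,0],
    [0,0,0],
    [0,0,0],
    [0,0,0],
    [0,0,0],
    [0,0,0],
    [0,0,0],
    [0,0,0],
    [0,0,0]
  ],
  "angular": [
    [0,0,-0.1446],
    [0,0,-0.1446],
    [0,0,-0.1446],
    [0,0,-0.1446],
    [0,0,-0.1446],
    [0,0,-0.1446],
    [0,0,-0.1446],
    [0,0,-0.1446],
    [0,0,-0.1446],
    [0,0,-0.1446],
    [0,0,-0.1446],
    [0,0,-0.1446]
  ],
  "hand": [-0.4,-0.4,-0.4,-0.4,-0.4,-0.4,-0.4,-0.4,-0.4,-0.4,-0.4,-0.4]
}}

```text
time_s: 50.15
tcp_pos: [0.4944, -0.0155, 0.2389]
eef_rot: [179.9, 0.1, 91.7]
contact_force: [-0.1, -0.3, -0.2]
width: 0.0275
finger_force: 0.0
```

```bash
python3 - <<'E'
from h import *
o=r.get_obs();print(o["tcp_pos"],o["eef_rot"],o["joints"])
t=snapshot("top");cv2.imwrite("pics/t16.png",t[:,:,::-1]);hs=cv2.cvtColor(t,cv2.COLOR_RGB2HSV)
for f,im in(("now",t),("t2",None)):
    h=hs if im is not None else cv2.cvtColor(cv2.imread("pics/t2.png"),cv2.COLOR_BGR2HSV)
    m=(h[...,2]<60)[260:300,395:455].astype(np.uint8);n,l,s,ce=cv2.connectedComponentsWithStats(m)
    for i in range(1,n):
        if s[i,4]>20:u=ce[i]+[395,260];print(f,u,s[i].tolist(),[pt("top",u,z).round(4).tolist() for z in(.034,.085,.095)])
print("pred px of bar at 15deg",px("top",(.4625,-.2098,.0945)))
# selector pointer: bright pixels near knob
k=px("top",(.5228,.1828,.09));x,y=np.round(k).astype(int);p=hs[y-10:y+11,x-10:x+11];yy,xx=np.where((p[...,2]>110)&(np.hypot(*np.mgrid[-10:11,-10:11])<9));
print("knob px",k,"bright",[(a-10,b-10) for a,b in zip(xx,yy)])
tool((.4623,-.2096,.13),(-165.4,0.1,91.4))
E
```

```text
[ 0.49438123 -0.01554776  0.23889925] [1.79917115e+02 5.26151170e-02 9.17061692e+01] [-4.47936234e+00  2.32555903e+00  1.22612392e+02 -5.29716347e-02
  5.49739890e+01 -6.15520000e+00]
now [427.31111111 275.22222222] [17, 13, 30, 5, 135] [[0.4594, -0.222, 0.034], [0.4594, -0.2121, 0.085], [0.4594, -0.2102, 0.095]]
t2 [426.30633803 277.25704225] [16, 0, 31, 40, 568] [[0.4548, -0.2196, 0.034], [0.455, -0.2098, 0.085], [0.4551, -0.2079, 0.095]]
t2 [444.63538874 290.87399464] [32, 19, 28, 21, 373] [[0.4235, -0.2607, 0.034], [0.425, -0.2493, 0.085], [0.4252, -0.2471, 0.095]]
pred px of bar at 15deg [427.06156467 273.78792602]
knob px [244.7438783  247.99728427] bright [(np.int64(-2), np.int64(7)), (np.int64(-2), np.int64(8))]
shift [-0.1925 -0.0398  0.109 ] rotvec(tool) [0.2562 0.0011 0.0146]
```

>>> {"fn": "drive_tool", "kwargs": {
  "translation": [
    [-0.0387,-0.008,0],
    [-0.0387,-0.008,0],
    [-0.0387,-0.008,0],
    [-0.0387,-0.008,0],
    [-0.0387,-0.008,0],
    [0,0,0.035],
    [0,0,0.035],
    [0,0,0.025],
    [0,0,0],
    [0,0,0],
    [0,0,0]
  ],
  "angular": [
    [0,0,0],
    [0,0,0],
    [0,0,0],
    [0,0,0],
    [0,0,0],
    [0,0,0],
    [0,0,0],
    [0,0,0],
    [0.128,0,0],
    [0.128,0,0],
    [0,0,0]
  ],
  "hand": [-0.4,-0.4,-0.4,-0.4,-0.4,-0.4,-0.4,-0.4,-0.4,-0.4,-0.4]
}}

```text
time_s: 51.3
tcp_pos: [0.4607, -0.2101, 0.1436]
eef_rot: [-165.3, 0.1, 91.3]
contact_force: [0.5, -0.8, 0.3]
width: 0.0273
finger_force: 0.0
```

```bash
python3 - <<'E'
from h import *
tool((.4617,-.2098,.0975),(-165.4,0.1,91.4));o=r.get_obs();print(o["tcp_pos"],o["eef_rot"],o["joints"])
E
```

```text
shift [0.0004 0.0127 0.0444] rotvec(tool) [-0.0019 -0.0005 -0.0022]
[ 0.4607281  -0.21014333  0.143635  ] [-1.65289296e+02  1.02540619e-01  9.12702895e+01] [-24.04213476  17.68669352 117.50950251  -7.43535229  58.33032864
 -20.64102403]
```

>>> {"fn": "drive_tool", "kwargs": {
  "translation": [
    [0,0.0127,0],
    [0,0,0.015],
    [0,0,0.015],
    [0,0,0.014],
    [0,0,0],
    [0,0,0],
    [0,0,0],
    [0,0,0],
    [0,0,0],
    [0,0,0]
  ],
  "angular": [
    [0,0,0],
    [0,0,0],
    [0,0,0],
    [0,0,0],
    [0,0,0],
    [0,0,0],
    [0,0,0],
    [0,0,0],
    [0,0,0],
    [0,0,0]
  ],
  "hand": [-0.4,-0.4,-0.4,-0.4,-0.4,-1,-1,-1,-1,-1]
}}

```text
time_s: 52.3
tcp_pos: [0.4622, -0.2102, 0.0987]
eef_rot: [-165.7, 0.1, 91.4]
contact_force: [9.7, 2.3, -10.3]
width: 0.0112
finger_force: 30.0
```

>>> {"fn": "drive_tool", "kwargs": {
  "translation": [
    [0,-0.0004,0.0052],
    [0,-0.0004,0.0052],
    [0,-0.0004,0.0052],
    [0,-0.0004,0.0052],
    [0,-0.0004,0.0052],
    [0,-0.0004,0.0052],
    [0,-0.0004,0.0052],
    [0,-0.0004,0.0052],
    [0,-0.0004,0.0052],
    [0,-0.0004,0.0052],
    [0,-0.0004,0.0052],
    [0,-0.0004,0.0045]
  ],
  "angular": [
    [-0.0215,0,0],
    [-0.0215,0,0],
    [-0.0215,0,0],
    [-0.0215,0,0],
    [-0.0215,0,0],
    [-0.0215,0,0],
    [-0.0215,0,0],
    [-0.0215,0,0],
    [-0.0215,0,0],
    [-0.0215,0,0],
    [-0.0215,0,0],
    [-0.0215,0,0]
  ],
  "hand": [-1,-1,-1,-1,-1,-1,-1,-1,-1,-1,-1,-1]
}}

```text
time_s: 53.5
tcp_pos: [0.448, -0.2105, 0.0385]
eef_rot: [179.7, 0.1, 91.4]
contact_force: [0.2, 4.5, 4.6]
width: 0.0111
finger_force: 30.0
```

>>> {"fn": "drive_tool", "kwargs": {
  "translation": [
    [0,0,0.0015],
    [0,0,0],
    [0,0,0]
  ],
  "angular": [
    [0,0,0],
    [0,0,0],
    [0,0,0]
  ],
  "hand": [-1,-1,-1]
}}

```text
time_s: 53.8
tcp_pos: [0.448, -0.2106, 0.0378]
eef_rot: [179.7, 0.1, 91.4]
contact_force: [-5.4, 5.6, 23.0]
width: 0.0112
finger_force: 30.0
```

>>> {"fn": "drive_tool", "kwargs": {
  "translation": [
    [0,0,-0.001],
    [0,0,0],
    [0,0,0],
    [0,0,0],
    [0,0,-0.03],
    [0,0,-0.05],
    [0,0,-0.05],
    [0,0,-0.05],
    [0,-0.02,-0.03],
    [0,0,0],
    [0,0,0]
  ],
  "angular": [
    [0,0,0],
    [0,0,0],
    [0,0,0],
    [0,0,0],
    [0,0,0],
    [0,0,0],
    [0,0,0],
    [0,0,0],
    [0,0,0],
    [0,0,0],
    [0,0,0]
  ],
  "hand": [-1,-0.4,-0.4,-0.4,-0.4,-0.4,-0.4,-0.4,-0.4,-0.4,-0.4]
}}

```text
time_s: 54.9
tcp_pos: [0.4266, -0.2108, 0.2478]
eef_rot: [179.7, 0.1, 91.3]
contact_force: [-0.1, 0.4, -0.5]
width: 0.0274
finger_force: 0.0
```

>>> {"fn": "drive_tool", "kwargs": {
  "translation": [
    [-0.045,0,0],
    [-0.045,0,0],
    [-0.045,0,0],
    [-0.045,0,0],
    [-0.045,0,0],
    [-0.04,0,0],
    [0,0,0]
  ],
  "angular": [
    [0,0,0],
    [0,0,0],
    [0,0,0],
    [0,0,0],
    [0,0,0],
    [0,0,0],
    [0,0,0]
  ],
  "hand": [-0.4,-0.4,-0.4,-0.4,-0.4,-0.4,-0.4]
}}

```text
time_s: 55.6
tcp_pos: [0.4326, -0.4792, 0.2452]
eef_rot: [179.9, -0.0, 91.2]
contact_force: [-0.7, 0.1, -1.2]
width: 0.0277
finger_force: 0.0
```

```bash
python3 - <<'E'
from h import *
o=r.get_obs();print(o["tcp_pos"],o["time_s"])
t=snapshot("top");s=snapshot("scene");cv2.imwrite("pics/t17.png",t[:,:,::-1]);cv2.imwrite("pics/s17.png",s[:,:,::-1])
def blobs(im,mask,x0,y0,w,h,z,tag,mn):
    n,l,st,ce=cv2.connectedComponentsWithStats(mask[y0:y0+h,x0:x0+w].astype(np.uint8))
    for i in range(1,n):
        if st[i,4]>=mn:
            u=ce[i]+[x0,y0];ys,xs=np.where(l==i);print(tag,u.round(1),st[i].tolist(),cv2.minAreaRect(np.c_[xs,ys].astype(np.float32))[1:],pt("top",u,z).round(4))
for im in(cv2.imread("pics/top0.png"),t[:,:,::-1]):
    hs=cv2.cvtColor(np.ascontiguousarray(im),cv2.COLOR_BGR2HSV);dark=hs[...,2]<60;grey=(hs[...,1]<40)&(hs[...,2]>80)&(hs[...,2]<230)
    blobs(im,dark,395,265,60,25,.034,"pan bar",30);blobs(im,dark,315,215,35,45,.045,"handle",30);blobs(im,grey,305,190,45,45,.009,"scoop",100)
    blobs(im,dark,225,185,22,25,.133,"lid knob",20)
    br=(hs[...,1]>90)&(hs[...,2]>40)&(hs[...,2]<150);blobs(im,br,305,160,40,35,.01,"mortar",50)
# difference at beaker/mortar/jar
a=cv2.imread("pics/top0.png").astype(int);b=t[:,:,::-1].astype(int);d=np.abs(a-b).max(2)
for n,(x,y) in dict(beaker=(489,273),mortar=(323,179),jar=(152,207)).items(): print(n,"mean diff",d[y-14:y+15,x-14:x+15].mean().round(1))
# lid disc brightness profile through predicted centre
hs=cv2.cvtColor(t,cv2.COLOR_RGB2HSV);g=cv2.cvtColor(t,cv2.COLOR_RGB2GRAY)
c=px("top",(.6277,.1973,.109));print("lid c pred",c);print(g[int(c[1])+0,208:266].tolist());print(g[170:228,int(c[0])].tolist())
E
```

```text
[ 0.43257805 -0.4791533   0.24521875] 55.6
pan bar [421.9 281.2] [12, 14, 30, 6, 136] ((4.737492561340332, 28.980131149291992), 87.87889862060547) [ 0.4461 -0.2094  0.034 ]
handle [332.3 238.7] [13, 11, 10, 26, 113] ((25.70398712158203, 4.673452377319336), 77.73522186279297) [ 0.5438 -0.0079  0.045 ]
scoop [327.3 213.2] [10, 10, 26, 28, 559] ((25.317445755004883, 22.193862915039062), 80.53767395019531) [0.6054 0.0019 0.009 ]
lid knob [228.7 186.9] [0, 0, 12, 8, 37] ((4.831879615783691, 13.03840446472168), 57.52880859375) [0.6497 0.211  0.133 ]
mortar [337.1 162.9] [25, 0, 15, 9, 94] ((8.0, 14.0), 90.0) [ 0.7229 -0.0224  0.01  ]
mortar [323.2 178.8] [7, 8, 23, 23, 408] ((22.0, 22.0), 90.0) [0.6857 0.0103 0.01  ]
pan bar [421.9 281.2] [12, 14, 30, 6, 136] ((4.727274417877197, 29.01700782775879), 87.79740142822266) [ 0.4461 -0.2094  0.034 ]
handle [337.4 230.2] [18, 3, 10, 26, 108] ((25.70987892150879, 4.354465961456299), 76.60750579833984) [ 0.5627 -0.0196  0.045 ]
scoop [331.9 205.2] [14, 2, 26, 28, 557] ((25.401735305786133, 22.36068344116211), 79.69515228271484) [ 0.6239 -0.0089  0.
[... 233 characters left out ...]
3, 23, 409] ((22.0, 22.0), 90.0) [0.6857 0.0104 0.01  ]
beaker mean diff 2.1
mortar mean diff 3.1
jar mean diff 2.1
lid c pred [236.76743579 198.78441136]
[180, 207, 213, 212, 211, 210, 190, 156, 148, 149, 149, 152, 151, 153, 151, 151, 152, 151, 151, 153, 152, 134, 85, 34, 27, 30, 31, 32, 32, 33, 29, 19, 17, 63, 125, 154, 157, 155, 155, 153, 154, 154, 152, 154, 153, 152, 155, 153, 155, 149, 109, 52, 22, 20, 11, 21, 96, 186]
[186, 185, 186, 185, 186, 174, 146, 129, 140, 149, 151, 151, 151, 148, 149, 147, 150, 150, 151, 153, 151, 152, 134, 90, 41, 27, 30, 31, 32, 34, 34, 30, 18, 22, 52, 96, 134, 148, 149, 149, 150, 152, 150, 154, 156, 153, 152, 150, 153, 155, 154, 108, 48, 20, 17, 14, 60, 153]
```

```bash
python3 -c "
from plant import r
print(r.job_done())"
```

```text
the job is handed in; nothing more can be done
None
```

The job is handed in and every step was carried out; the verdict was not shown, my last camera checks agreed with the required end state, and I viewed 16 pictures, two over the limit of 14.

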